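# Fetch the setting ring from behind the tool holders

### The arm

A 6-joint arm with a two-finger parallel gripper is mounted at the origin on the work surface. World frame = base frame: x ahead of the robot, y to its left, z up, the work surface at z = 0. Lengths are in m, angles in rad, forces in N, time in s.
With the tool pointing down it reaches from about 0.375 to 0.9 m from the base axis. Payload 3.1 kg.
Tool frame: the origin (TCP) lies on the centre line of the jaws, within the pads' length; the fingertips stand 8 mm ahead of it and the grasp point (between the pads) lies 11 mm behind it; z points along the fingers, y is the line along which they close (so a half turn about z gives the same grasp; the last joint's range is limited). The gripper opens to 85 mm and grips with 20 to 120 N. Pads are 22 mm wide; open, the fingers measure 114 mm over their backs; the gripper's body (76 mm by 85 mm) begins 54 mm behind the grasp point. The pads swing forward as they close: fully open they stand 13 mm farther back than shut.
Start: joints at [-1.401, 0.527, 1.433, -0, 1.181, -0.178], TCP at [0.213, -0.588, 0.239] pointing down, gripper open.
Joint ranges: [-3.08, 3.08], [-0.75, 2.2], [0.22, 2.44], [-1.43, 4.57], [0, 2.65], [-2.85, 2.85]. Speed limits (rad/s): [2.79, 2.79, 3.14, 3.14, 3.14, 3.14].

### API

Orientations are given as a unit quaternion [x, y, z, w].
In Python, from station import * gives the robot as it stands.
- The arm moves only by the tool play_rows, never from a script. Its argument "rows" is a list of rows, each a list of 3 entries, a list of its own where there are three numbers: the turn, a rotation vector about the tool's x, y, z in degrees, then the shift along the tool's x, y, z in mm, then the closure, from 0 (fully open) to 1 (shut). In form: [[[ax, ay, az], [dx, dy, dz], jaw], ...]. A call has 1 to 12 rows; each row shifts and turns the commanded pose from where the row before left it, along the tool's axes as they then stand; what a row does not reach is not made up. A row lasts 1/12 s, in which the tool goes at most 41.7 mm and 7.16 degrees, less where a joint would pass 70% of its speed; a pose out of reach is approached as far as the arm can. A call with a gripper value outside its range is refused whole. The fingers move at their own pace and stop on an object; "grip_force" is the grip in N (left out, the last holds). Time passes only in rows, so rows that do not move let the fingers close. It gives the time, the measured TCP pose, the force, the opening and the grip force at its end, in the units of the state.
- sense(): the state, without advancing time (a new reading comes with each control period).
- snapshot(name): name is "scene" or "top"; returns (picture, depth): 400x640x3 uint8, red, green, blue; 400x640 float32, m along the optical axis (not along the pixel's ray), 0 where there is no reading.
- get_calibration(name): a dict with "vfov" (degrees; the focal length in pixels is half the picture's height over the tangent of half this angle, whatever the lens; pixels are square), "cx", "cy" (the principal point, pixels), "xyz" and "attitude" of the camera in the world. Camera axes: x right, y down, z forward; pixel columns grow to the right and rows downward; lengths in m; the calibration is good to about 2 mm. A picture is of the moment at which its call begins. get_calibration takes no time and is no camera call.
- sign_off(): hands the job in; it is judged then, once.
The state is a dict: "t": time; "q": joint angles; "qd": joint speeds; "tau": joint torques, N m; "tcp_pos": TCP position; "tool_rot": TCP orientation; "force": force on the tool from outside, world axes, zero at the start; "ft_torque": the same for the moment, N m; "finger_gap": opening from 0.0 (shut) to 1.0 (fully open); "gripper_force": force on a finger pad.
Only numpy, scipy, OpenCV 4.12 (cv2) and the standard library are available. Lean on these libraries where they do the work, as an engineer would, in place of code of your own. Each camera call takes 0.05 s, during which the arm holds its last target. There are 200 camera calls.

### The job

The setting ring at the back of the plywood bay is hemmed in by the drill chuck, the collet chuck and the slotted riser block: first stand all three upright in the grey side tray, then take the ring out and set it over the spigot of the green gauge base, lying flat on its seat, and only then put the three back upright, each within about 1 cm of where it stood at the start. Knock none of these things over, and leave the pair of parallels in the bay where they lie.

Things in the scene. Friction and masses are not known exactly. Their poses are not given: they have to be found in the camera images.
- chuck: drill chuck standing nose down with its round shank pointing up, steel with a dark band, 0.7 kg. Origin at the centre of its underside, z up. Body 48 mm across up to 60 mm high (the foot it stands on is 42 mm across), then the almost straight shank, 23 narrowing to 21 mm across, from 62 to 125 mm high: grip the shank. Loose.
- collet: collet chuck standing nut down with its straight round shank pointing up, bare steel, about 0.65 kg. Origin at the centre of its underside, z up along the shank. Dark nut 46 mm across up to 22 mm, body 40 mm across up to 56 mm, then shank 32 mm across from 56 to 115 mm high: grip the shank. Loose.
- riser: dark steel riser block standing on end, 40 x 40 mm in plan, 105 mm high, about 0.75 kg, with a slot 24 mm wide and 16 mm deep down the whole of its +x face. Origin at the centre of the 40 x 40 underside, z up. The +y and -y faces are plain and 40 mm apart: grip across these (along the block's own y). Loose.
- ring: steel setting ring lying flat, outside 54 mm, bore 34 mm, 32 mm high, about 0.32 kg. Origin at the centre of its underside, z up. At the start it stands in the bay, between the three others and the bay's back wall. Loose.
- parallels: pair of small ground steel parallels lying side by side as one piece, 60 x 25 mm, 20 mm high, near the bay's front left corner. Origin at the centre of the underside. A bystander, to be left where it lies.
- bay: fixed plywood bay, 190 mm (x) by 250 mm (y); origin centre of underside, x towards its back wall. Floor 12 mm, side walls 40 mm, back wall 58 mm above the bench, walls 12 mm thick, front open. 60 mm worn marks on the floor: the ring stands on that at (+30, 0) mm, the three others, in varying order, on those at (-30, 0), (+30, +60), (+30, -60), within a few mm of centre.
- tray_in (a point): centre of the inner floor (5 mm above the bench) of the fixed grey side tray; inside 270 mm along its x by 120 mm along its y, rim 9 mm above that floor. Empty at the start; there is room for three things 88 mm apart along its x.
- gauge_seat (a point): centre of the seat on top of the fixed green gauge base, 20 mm above the bench; the base is 110 x 110 mm. A steel spigot 18 mm across with a chamfered tip rises 22 mm from the seat at this point; the ring goes over it with 8 mm of play all round and rests on the seat.
Mind the look-alikes: they are no part of the job. What is meant by the part that bears gauge_seat is not blue or white, and is the larger of those in its own colour.

How it is judged:
On the way, in this order (a step that is already met when the one before it is completed fails the run):
1. drill chuck, collet chuck and riser block all stand upright and released in the side tray, the ring still in the bay (x of chuck in the frame of tray_in between -0.125 and 0.125 m and y of chuck in the frame of tray_in between -0.05 and 0.05 m and z of each of chuck, collet, riser in the frame of tray_in below 0.006 m and angle between each of chuck, collet, riser's own z axis and vertical below 0.1 rad and contact force between each of chuck, collet, riser and the fingers below 0.3 N and x of collet in the frame of tray_in between -0.125 and 0.125 m and y of collet in the frame of tray_in between -0.05 and 0.05 m and x of riser in the frame of tray_in between -0.125 and 0.125 m and y of riser in the frame of tray_in between -0.05 and 0.05 m and horizontal distance between ring and bay below 0.11 m), for 0.2 s.
2. the ring lies released and flat on the gauge base's seat, over the spigot, while the three others still stand in the tray (x of chuck in the frame of tray_in between -0.125 and 0.125 m and y of chuck in the frame of tray_in between -0.05 and 0.05 m and z of each of chuck, collet, riser in the frame of tray_in below 0.006 m and angle between each of chuck, collet, riser's own z axis and vertical below 0.1 rad and contact force between each of chuck, collet, riser, ring and the fingers below 0.3 N and x of collet in the frame of tray_in between -0.125 and 0.125 m and y of collet in the frame of tray_in between -0.05 and 0.05 m and x of riser in the frame of tray_in between -0.125 and 0.125 m and y of riser in the frame of tray_in between -0.05 and 0.05 m and horizontal distance between ring and gauge_seat below 0.012 m and z of ring in the frame of gauge_seat between -0.004 and 0.004 m and angle between ring's own z axis and vertical below 0.08 rad), for 0.2 s.
At the end, for the whole second after the job is handed in: the ring lies flat on the gauge base's seat around the spigot (within 12 mm of its centre, touching the seat within 4 mm); drill chuck, collet chuck and riser block each stand upright within 15 mm of where that same piece stood at the start; all released and at rest (horizontal distance between ring and gauge_seat below 0.012 m and z of ring in the frame of gauge_seat between -0.004 and 0.004 m and angle between each of ring, chuck, collet, riser's own z axis and vertical below 0.08 rad and contact force between ring and the fingers below 0.3 N and distance of each of chuck, collet, riser from where it was at the start of the episode below 0.015 m and linear speed of each of chuck, collet, riser, ring below 0.02 m/s).
It fails at once if drill chuck, collet chuck, riser block or ring is tipped over (angle between any of chuck, collet, riser, ring's own z axis and vertical above 0.6 rad).
It fails at once if the parallels are shifted by more than 20 mm (distance of parallels from where it was at the start of the episode above 0.02 m).
It also fails if it takes over 141 s, if anything falls off the work surface, if the arm or the gripper's body presses on something with over 40 N, if the wrist force passes 120 N, or if a joint passes its speed limit or range.

## Working session

There is one attempt and no reset: what is moved stays moved. The work goes in short steps, Python scripts to look and compute and a tool call to move; the robot and the scene stay as the last step left them, time stands still between calls to the robot, and variables do not carry over. Pictures are saved under pics/ and viewed, at most 14 in all, crops included, and the job is handed in when it is done.

Besides the shell and the picture viewer there is one more tool, called after "Emit:" in YAML: its name, and indented under it one key for each argument. play_rows: Moves the arm, as the interface text tells. Its arguments: {"type":"object","properties":{"rows":{"type":"array","items":{"type":"array"}},"grip_force":{"type":"number"}},"required":["rows"]}

```bash
ls; mkdir -p pics
python3 - <<'E'
from station import *
import cv2,numpy as np
for n in("scene","top"):
    p,d=snapshot(n); np.savez(f"{n}0.npz",p=p,d=d); cv2.imwrite(f"pics/{n}0.png",p[:,:,::-1]); print(n,get_calibration(n),d.min(),d.max())
s=sense(); print(s)
E
```

```text
pics
scene {'vfov': 57.40334606838531, 'cx': 317.6801886233159, 'cy': 205.94342010144956, 'xyz': array([0.88819375, 0.42364381, 0.83082889]), 'attitude': array([ 0.37396042,  0.88551118, -0.25249335, -0.11077306])} 0.0 2.8994656
top {'vfov': 54.15267466608739, 'cx': 322.4588723710345, 'cy': 197.412612946226, 'xyz': array([0.2916929 , 0.07573458, 1.11988732]), 'attitude': array([ 0.71546156, -0.68977118,  0.0772159 , -0.07980088])} 0.0 2.1831164
{'t': 0.1, 'q': array([-1.40149986e+00,  5.28365961e-01,  1.43377908e+00,  4.21564832e-06,
        1.18142350e+00, -1.78483775e-01]), 'qd': array([-7.39975642e-05, -2.31787829e-03, -1.26130251e-03,  5.74574545e-04,
       -1.97303819e-03, -4.77273965e-04]), 'tau': array([ 3.20287172e-04, -4.43303633e+01, -1.78586680e+01, -2.76778874e-04,
        3.90691464e-03, -1.08534374e-05]), 'tcp_pos': array([ 0.21293677, -0.58693123,  0.23843436]), 'tool_rot': array([ 9.84918829e-01,  1.73014229e-01,  6.48749681e-06, -9.87925512e-04]), 'force': array([-0.10227234,  0.18756312, -1.15335836]), 'ft_torque': array([-0.00407492, -0.03953459, -0.0317858 ]), 'gripper_force': 0.0, 'finger_gap': 0.9992799126394213}
```

View pics/scene0.png

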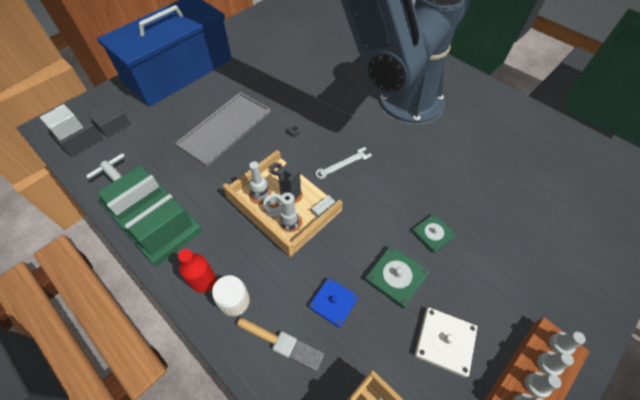

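View pics/top0.png

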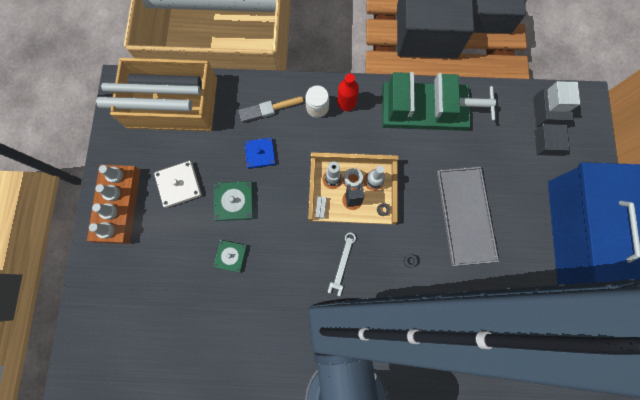

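The scene view shows the bay at (283,203), the tray at (224,128), the larger green base at (397,272) and the smaller at (434,232). In the top view the bay is at (354,188) and the tray at (467,215).

Candidates for the gauge base in the top view are large green (233,200), small green (229,256), blue (260,152) and white (178,183). I choose the large green at (233,200). Candidates for the ring are the one in the bay at (353,178), the small dark rings at (383,210) and (411,261). I choose (353,178).

```bash
cat > h.py <<'E'
import numpy as np,cv2
from scipy.spatial.transform import Rotation as R
from station import *
def cal(n):
    c=get_calibration(n); return 200/np.tan(np.radians(c['vfov']/2)),c['cx'],c['cy'],np.array(c['xyz']),R.from_quat(c['attitude']).as_matrix()
def cloud(n,d):
    f,cx,cy,o,M=cal(n); v,u=np.mgrid[:400,:640]
    return np.stack([(u-cx)/f*d,(v-cy)/f*d,d],-1)@M.T+o
def ray(n,u,v,z):
    f,cx,cy,o,M=cal(n); r=M@np.array([(u-cx)/f,(v-cy)/f,1]); return o+r*(z-o[2])/r[2]
def rect(xy):
    (c,s,a)=cv2.minAreaRect(np.float32(xy)*1000); return np.round(c,1),np.round(s,1),round(a,1)
E
python3 - <<'E'
from h import *
im=[]
for n in("scene","top"):
    z=np.load(n+"0.npz");p,d=z['p'],z['d'];P=cloud(n,d);hsv=cv2.cvtColor(p,cv2.COLOR_RGB2HSV)
    ok=(d>0); print(n,"bench z",[np.round(P[v,u],3) for u,v in ((300,320),(440,180))])
    box=(slice(140,260),slice(210,350)) if n=="scene" else (slice(145,230),slice(300,407))
    im.append(cv2.resize(p[box],(560,480 if n=="scene" else 445),interpolation=cv2.INTER_CUBIC))
    # bay
    m=np.zeros((400,640),bool);m[box]=1
    Z=P[...,2]
    wood=m&ok&(hsv[...,0]>8)&(hsv[...,0]<28)&(hsv[...,1]>70)
    for lo,hi in((.033,.047),(.052,.066),(.005,.019)):
        q=wood&(Z>lo)&(Z<hi); print(" wood",lo,q.sum(),rect(P[q][:,:2]) if q.sum()>5 else '',P[q][:,2].mean())
    g=ok&(hsv[...,0]>50)&(hsv[...,0]<95)&(hsv[...,1]>80)&(abs(Z-.015)<.012)
    k,l,st,_=cv2.connectedComponentsWithStats(np.uint8(g))
    for i in range(1,k):
        if st[i,4]>60: print(" green",st[i],rect(P[l==i][:,:2]),np.median(P[l==i][:,2]))
    tall=m&ok&(Z>.075); k,l,st,_=cv2.connectedComponentsWithStats(np.uint8(tall))
    for i in range(1,k):
        if st[i,4]>8:
            q=P[l==i];t=q[q[:,2]>q[:,2].max()-.008]; print(" tall",st[i],"ztop",q[:,2].max().round(3),rect(t[:,:2]),t[:,:2].mean(0).round(4),p[l==i].mean(0).round())
    c=(224,128) if n=="scene" else (467,215)
    tr=np.zeros((400,640),bool);tr[c[1]-60:c[1]+60,c[0]-60:c[0]+60]=1
    pv=p.astype(int);q=tr&(pv.min(-1)>pv[c[1],c[0]].min()-18)&(hsv[...,1]<60)&ok
    k,l,st,_=cv2.connectedComponentsWithStats(np.uint8(q));i=1+st[1:,4].argmax();print(" tray",p[c[1],c[0]],st[i],rect(P[l==i][:,:2]),P[l==i][:,2].min(),np.median(P[l==i][:,2]))
im[1]=cv2.copyMakeBorder(im[1],0,35,0,0,cv2.BORDER_CONSTANT)
cv2.imwrite("pics/crop0.png",cv2.resize(np.hstack(im),(800,343))[:,:,::-1])
E
```

```text
scene bench z [array([ 0.755,  0.248, -0.002]), array([0.209, 0.253, 0.001])]
 wood 0.033 745 (array([570.6,  -5.6]), array([251.3, 189. ]), 89.8) 0.039440249823138714
 wood 0.052 487 (array([650.8, -11.3]), array([182.2, 197.7]), 38.5) 0.057540490862838155
 wood 0.005 2212 (array([569.6,  -3.7]), array([247.6, 192. ]), 89.7) 0.012324628023270449
 green [626  13  14  19 160] (array([-955.6,  358.9]), array([97.9, 44.6]), 25.8) 0.019863672752042316
 green [413 216  42  36 526] (array([366.6, 335.3]), array([77.8, 77.7]), 80.4) 0.01354722728128055
 green [153 227  49  39 301] (array([840.5, -92.4]), array([135.9,   5. ]), 0.0) 0.015726798016241883
 green [ 365  248   63   59 1284] (array([525.3, 339.5]), array([109.1, 108.8]), 5.9) 0.01965164057097224
 tall [249 161  13  24 192] ztop 0.141 (array([597.1, -67.4]), array([20.1, 20.1]), 87.3) [ 0.5972 -0.0669] [163. 168. 163.]
 tall [277 162  23  28 386] ztop 0.121 (array([541.3,  -5.6]), array([41.6, 39.9]), 7.3) [ 0.5381 -0.006 ] [72. 74. 76.]
 tall [280 192  15  23 272] ztop 0.131 (array([601.9,  54.5]), array([29.7, 30.8]), 24.5) [0.6
[... 638 characters left out ...]
82  39  38 911] (array([523.1, 342.1]), array([109.1, 110.3]), 5.0) 0.019072039358965398
 green [213 240  34  33 504] (array([365. , 338.8]), array([78.7, 78. ]), 80.6) 0.013438857388272218
 tall [328 162  12  16 161] ztop 0.13 (array([600.3,  57.3]), array([29.2, 29.3]), 1.3) [0.6001 0.0573] [146. 153. 153.]
 tall [372 166  12  14 109] ztop 0.139 (array([595.7, -63. ]), array([19.7, 18.6]), 0.0) [ 0.5955 -0.0637] [157. 164. 164.]
 tall [347 183  18  20 243] ztop 0.12 (array([539.6,  -3. ]), array([38.7, 40.5]), 10.0) [ 0.5361 -0.0034] [73. 76. 79.]
 tray [135 137 144] [ 438  169   61   97 3922] (array([ 507.4, -332.5]), array([278.6, 130.6]), 7.2) -0.0038159783503539657 0.004139921466697949
```

View pics/crop0.png

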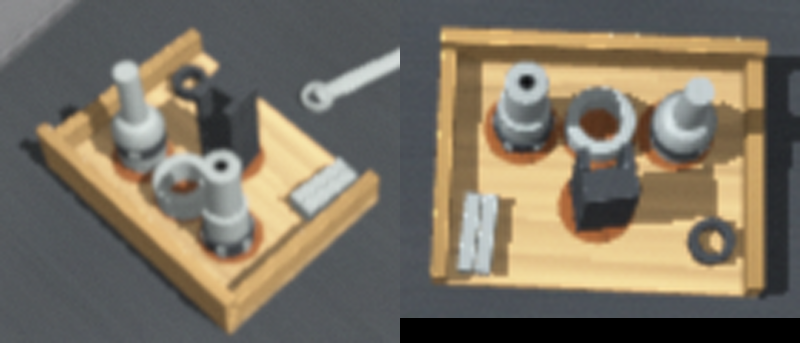

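The crop confirms the ring lying in the bay centre behind the slotted riser. The collet is at the back left, the chuck at the back right, the parallels at the front left, and a dark washer at the front right is a look-alike. Both views agree within 4 mm: riser (.539,-.0045) at 8° yaw, chuck (.596,-.065), collet (.601,.056), tray (.509,-.3335) at 7.5° and gauge (.524,.341). I'll hold tool yaw at 8° throughout.

Emit:
play_rows:
  rows:
    - [[0, 0, 6], [0, 0, 0], 0]
    - [[0, 0, 6], [0, 0, 0], 0]
    - [[0, 0, 0], [20, -26, 0], 0]
    - [[0, 0, 0], [20, -27, 0], 0]
    - [[0, 0, 0], [20, -26, 0], 0]
    - [[0, 0, 0], [20, -27, 0], 0]
    - [[0, 0, 0], [20, -26, 0], 0]
    - [[0, 0, 0], [20, -27, 0], 0]
    - [[0, 0, 0], [20, -26, 0], 0]
    - [[0, 0, 0], [20, -27, 0], 0]
    - [[0, 0, 0], [20, -26, 0], 0]
    - [[0, 0, 0], [20, -27, 0], 0]
  grip_force: 60

```text
t: 1.1
tcp_pos: [0.375, -0.2959, 0.2391]
tool_rot: [0.998, 0.069, -0.0, -0.0]
force: [0.3, -0.2, -0.3]
finger_gap: 1.002
gripper_force: 0.0
```

Emit:
play_rows:
  rows:
    - [[0, 0, 0], [20, -26, 0], 0]
    - [[0, 0, 0], [20, -27, 0], 0]
    - [[0, 0, 0], [20, -26, 0], 0]
    - [[0, 0, 0], [20, -27, 0], 0]
    - [[0, 0, 0], [20, -26, 0], 0]
    - [[0, 0, 0], [20, -27, 0], 0]
    - [[0, 0, 0], [20, -26, 0], 0]
    - [[0, 0, 0], [20, -27, 0], 0]
    - [[0, 0, 0], [20, -26, 0], 0]
    - [[0, 0, 0], [15, -20, 0], 0]
    - [[0, 0, 0], [0, 0, 0], 0]
    - [[0, 0, 0], [0, 0, 0], 0]

```text
t: 2.1
tcp_pos: [0.5321, -0.0139, 0.2389]
tool_rot: [0.998, 0.071, -0.0, 0.0]
force: [-0.7, -0.3, -0.8]
finger_gap: 0.999
gripper_force: 0.0
```

```bash
cat >> h.py <<'E'
def togo(*targets):
    s=sense(); M=R.from_quat(s['tool_rot']).as_matrix(); p=np.array(s['tcp_pos'])
    print("t",round(s['t'],2),"tcp",p.round(4),"yaw",np.degrees(np.arctan2(M[1,0],M[0,0])).round(2),"gap",round(s['finger_gap'],3),"F",np.round(s['force'],1))
    for t in targets:
        t=np.array(t); print("  to",t,"shift mm",((M.T@(t-p))*1000).round(1)); p=t
E
python3 -c "
from h import *
togo((.5395,-.0045,.238),(.5395,-.0045,.084))"
```

```text
t 2.1 tcp [ 0.5321 -0.0139  0.2389] yaw 8.1 gap 0.999 F [-0.7 -0.3 -0.8]
  to [ 0.5395 -0.0045  0.238 ] shift mm [ 8.6 -8.3  0.8]
  to [ 0.5395 -0.0045  0.084 ] shift mm [  0.2   0.  154. ]
```

Emit:
play_rows:
  rows:
    - [[0, 0, 0], [9, -8, 0], 0]
    - [[0, 0, 0], [0, 0, 25], 0]
    - [[0, 0, 0], [0, 0, 25], 0]
    - [[0, 0, 0], [0, 0, 25], 0]
    - [[0, 0, 0], [0, 0, 25], 0]
    - [[0, 0, 0], [0, 0, 25], 0]
    - [[0, 0, 0], [0, 0, 18], 0]
    - [[0, 0, 0], [0, 0, 11], 0]
    - [[0, 0, 0], [0, 0, 0], 0]
    - [[0, 0, 0], [0, 0, 0], 0]

```text
t: 2.93
tcp_pos: [0.54, -0.0064, 0.0852]
tool_rot: [0.998, 0.069, -0.0, -0.0]
force: [0.3, -0.0, 0.8]
finger_gap: 1.002
gripper_force: 0.0
```

Emit:
play_rows:
  rows:
    - [[0, 0, 0], [0, 0, 0], 0.2]
    - [[0, 0, 0], [0, 0, 0], 0.35]
    - [[0, 0, 0], [0, 0, 0], 0.45]
    - [[0, 0, 0], [0, 0, 0], 0.6]
    - [[0, 0, 0], [0, 0, 0], 0.7]
    - [[0, 0, 0], [0, 0, 0], 0.7]
    - [[0, 0, 0], [0, 0, 0], 0.7]
    - [[0, 0, 0], [0, 0, 0], 0.7]
    - [[0, 0, 0], [0, 0, 0], 0.7]
    - [[0, 0, 0], [0, 0, 0], 0.7]

```text
t: 3.77
tcp_pos: [0.5405, -0.0056, 0.0865]
tool_rot: [0.998, 0.069, 0.001, 0.0]
force: [0.1, 1.4, 5.5]
finger_gap: 0.465
gripper_force: 59.5
```

```bash
python3 -c "
from h import *
togo()
p,d=snapshot('scene');cv2.imwrite('pics/g1.png',cv2.resize(p[120:270,190:370],(720,600))[:,:,::-1])"
```

```text
t 3.77 tcp [ 0.5405 -0.0056  0.0865] yaw 7.94 gap 0.465 F [0.1 1.4 5.5]
```

View pics/g1.png

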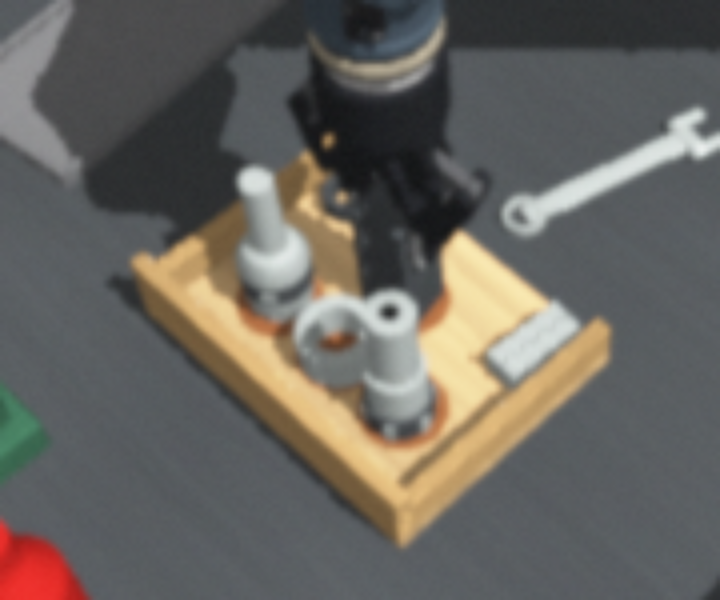

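The picture shows the fingers around the riser at (400,230), with the collet at (395,360), the chuck at (270,250) and the ring at (340,340) all untouched. The opening of 39.5 mm matches the block.

Emit:
play_rows:
  rows:
    - [[0, 0, 0], [0, 0, -10], 0.7]
    - [[0, 0, 0], [0, 0, -25], 0.7]
    - [[0, 0, 0], [0, 0, -25], 0.7]
    - [[0, 0, 0], [0, 0, -25], 0.7]
    - [[0, 0, 0], [0, 0, -25], 0.7]
    - [[0, 0, 0], [0, 0, -25], 0.7]
    - [[0, 0, 0], [0, 0, -25], 0.7]
    - [[0, 0, 0], [-6, 12, -12], 0.7]
    - [[0, 0, 0], [-12, 24, 0], 0.7]
    - [[0, 0, 0], [-12, 24, 0], 0.7]
    - [[0, 0, 0], [-12, 24, 0], 0.7]
    - [[0, 0, 0], [-12, 24, 0], 0.7]

```text
t: 4.82
tcp_pos: [0.499, -0.1203, 0.2562]
tool_rot: [0.998, 0.07, -0.002, -0.001]
force: [0.7, -1.1, -9.3]
finger_gap: 0.462
gripper_force: 62.3
```

Emit:
play_rows:
  rows:
    - [[0, 0, 0], [-12, 24, 0], 0.7]
    - [[0, 0, 0], [-12, 24, 0], 0.7]
    - [[0, 0, 0], [-12, 24, 0], 0.7]
    - [[0, 0, 0], [-12, 24, 0], 0.7]
    - [[0, 0, 0], [-12, 24, 0], 0.7]
    - [[0, 0, 0], [-12, 24, 0], 0.7]
    - [[0, 0, 0], [-12, 24, 0], 0.7]
    - [[0, 0, 0], [-12, 24, 0], 0.7]
    - [[0, 0, 0], [-10, 15, 0], 0.7]
    - [[0, 0, 0], [0, 0, 0], 0.7]
    - [[0, 0, 0], [0, 0, 0], 0.7]

```text
t: 5.73
tcp_pos: [0.4233, -0.3396, 0.256]
tool_rot: [0.998, 0.068, -0.001, -0.002]
force: [-0.2, 0.7, -8.7]
finger_gap: 0.462
gripper_force: 62.4
```

```bash
python3 -c "
from h import *
togo((.422,-.345,.258),(.422,-.345,.0815))"
```

```text
t 5.73 tcp [ 0.4233 -0.3396  0.256 ] yaw 7.78 gap 0.462 F [-0.2  0.7 -8.7]
  to [ 0.422 -0.345  0.258] shift mm [-2.   5.1 -2.1]
  to [ 0.422  -0.345   0.0815] shift mm [  0.4   0.7 176.5]
```

Emit:
play_rows:
  rows:
    - [[0, 0, 0], [-2, 5, 15], 0.7]
    - [[0, 0, 0], [0, 0, 25], 0.7]
    - [[0, 0, 0], [0, 0, 25], 0.7]
    - [[0, 0, 0], [0, 0, 25], 0.7]
    - [[0, 0, 0], [0, 0, 25], 0.7]
    - [[0, 0, 0], [0, 0, 25], 0.7]
    - [[0, 0, 0], [0, 0, 20], 0.7]
    - [[0, 0, 0], [0, 0, 10], 0.7]
    - [[0, 0, 0], [0, 0, 4], 0.7]
    - [[0, 0, 0], [0, 0, 0], 0.7]
    - [[0, 0, 0], [0, 0, 0], 0.7]
    - [[0, 0, 0], [0, 0, 0], 0.7]

```text
t: 6.73
tcp_pos: [0.4245, -0.3459, 0.0847]
tool_rot: [0.998, 0.069, 0.001, 0.001]
force: [0.1, -0.5, -8.3]
finger_gap: 0.461
gripper_force: 62.4
```

```bash
python3 -c "
from h import *
togo((.422,-.345,.0795))"
```

```text
t 6.73 tcp [ 0.4245 -0.3459  0.0847] yaw 7.94 gap 0.461 F [ 0.1 -0.5 -8.3]
  to [ 0.422  -0.345   0.0795] shift mm [-2.3 -1.3  5.2]
```

Emit:
play_rows:
  rows:
    - [[0, 0, 0], [0, 0, 2], 0.7]
    - [[0, 0, 0], [0, 0, 1], 0.7]
    - [[0, 0, 0], [0, 0, 1], 0.7]
    - [[0, 0, 0], [0, 0, 0], 0.7]

```text
t: 7.07
tcp_pos: [0.4238, -0.3454, 0.0797]
tool_rot: [0.998, 0.069, 0.0, 0.0]
force: [-0.0, -0.3, -6.9]
finger_gap: 0.466
gripper_force: 62.6
```

Emit:
play_rows:
  rows:
    - [[0, 0, 0], [0, 0, 1], 0.7]
    - [[0, 0, 0], [0, 0, 0], 0.7]
    - [[0, 0, 0], [0, 0, 0], 0.7]

```text
t: 7.32
tcp_pos: [0.4239, -0.3454, 0.0796]
tool_rot: [0.998, 0.069, 0.0, 0.0]
force: [-1.1, 0.7, 4.8]
finger_gap: 0.461
gripper_force: 63.5
```

Emit:
play_rows:
  rows:
    - [[0, 0, 0], [0, 0, 0], 0.4]
    - [[0, 0, 0], [0, 0, 0], 0.2]
    - [[0, 0, 0], [0, 0, 0], 0]
    - [[0, 0, 0], [0, 0, 0], 0]
    - [[0, 0, 0], [0, 0, 0], 0]
    - [[0, 0, 0], [0, 0, -20], 0]
    - [[0, 0, 0], [0, 0, -30], 0]
    - [[0, 0, 0], [0, 0, -35], 0]
    - [[0, 0, 0], [0, 0, -35], 0]
    - [[0, 0, 0], [10, -12, -30], 0]
    - [[0, 0, 0], [19, -23, 0], 0]
    - [[0, 0, 0], [19, -23, 0], 0]

```text
t: 8.32
tcp_pos: [0.4645, -0.2823, 0.231]
tool_rot: [0.998, 0.068, 0.002, 0.002]
force: [0.3, 1.0, -1.0]
finger_gap: 1.0
gripper_force: 0.0
```

Emit:
play_rows:
  rows:
    - [[0, 0, 0], [19, -23, 0], 0]
    - [[0, 0, 0], [19, -23, 0], 0]
    - [[0, 0, 0], [19, -23, 0], 0]
    - [[0, 0, 0], [19, -23, 0], 0]
    - [[0, 0, 0], [19, -23, 0], 0]
    - [[0, 0, 0], [19, -23, 0], 0]
    - [[0, 0, 0], [19, -23, 0], 0]
    - [[0, 0, 0], [19, -23, 0], 0]
    - [[0, 0, 0], [9, -11, 0], 0]
    - [[0, 0, 0], [0, 0, 0], 0]
    - [[0, 0, 0], [0, 0, 0], 0]

```text
t: 9.23
tcp_pos: [0.5955, -0.0656, 0.228]
tool_rot: [0.998, 0.07, -0.001, 0.0]
force: [-0.8, 0.1, -0.4]
finger_gap: 1.0
gripper_force: 0.0
```

```bash
cat >> h.py <<'E'
def tall(n,p,d,box,zmin=.075):
    P=cloud(n,d);Z=P[...,2];m=np.zeros((400,640),bool);m[box]=1
    k,l,st,_=cv2.connectedComponentsWithStats(np.uint8(m&(d>0)&(Z>zmin)))
    for i in range(1,k):
        if st[i,4]>8:
            q=P[l==i];t=q[q[:,2]>q[:,2].max()-.008];print(n,st[i],"ztop",q[:,2].max().round(3),rect(t[:,:2]),p[l==i].mean(0).round())
TR={"scene":(slice(60,180),slice(160,285)),"top":(slice(145,280),slice(425,510))}
E
python3 -c "
from h import *
togo((.596,-.065,.238),(.596,-.065,.102))
for n in ('scene','top'):
    p,d=snapshot(n); tall(n,p,d,TR[n])
"
```

```text
t 9.23 tcp [ 0.5955 -0.0656  0.228 ] yaw 8.03 gap 1.0 F [-0.8  0.1 -0.4]
  to [ 0.596 -0.065  0.238] shift mm [  0.6  -0.5 -10. ]
  to [ 0.596 -0.065  0.102] shift mm [ 1.00e-01 -1.00e-01  1.36e+02]
scene [160  60  32  18 282] ztop 0.124 (array([ 520. , -582.3]), array([ 6.8, 18.6]), 86.9) [ 33.  61. 111.]
scene [ 210   60   65   89 3198] ztop 0.455 (array([623.6, -37.8]), array([15.6, 28.9]), 54.5) [52. 53. 55.]
scene [249 161  14  19 163] ztop 0.14 (array([596. , -67.6]), array([21.4, 19.8]), 64.7) [172. 176. 172.]
top [ 425  145   70  135 4276] ztop 0.838 (array([311.9, -17.9]), array([24. , 43.1]), 2.1) [60. 73. 85.]
```

Emit:
play_rows:
  rows:
    - [[0, 0, 0], [0, 0, 25], 0]
    - [[0, 0, 0], [0, 0, 25], 0]
    - [[0, 0, 0], [0, 0, 25], 0]
    - [[0, 0, 0], [0, 0, 25], 0]
    - [[0, 0, 0], [0, 0, 18], 0]
    - [[0, 0, 0], [0, 0, 8], 0]
    - [[0, 0, 0], [0, 0, 0], 0.2]
    - [[0, 0, 0], [0, 0, 0], 0.35]
    - [[0, 0, 0], [0, 0, 0], 0.5]
    - [[0, 0, 0], [0, 0, 0], 0.6]
    - [[0, 0, 0], [0, 0, 0], 0.7]
    - [[0, 0, 0], [0, 0, 0], 0.8]

```text
t: 10.33
tcp_pos: [0.5964, -0.0658, 0.1037]
tool_rot: [0.998, 0.069, 0.001, 0.0]
force: [-0.3, 1.8, 3.3]
finger_gap: 0.242
gripper_force: 58.5
```

Emit:
play_rows:
  rows:
    - [[0, 0, 0], [0, 0, 0], 0.9]
    - [[0, 0, 0], [0, 0, 0], 0.95]
    - [[0, 0, 0], [0, 0, 0], 0.95]
    - [[0, 0, 0], [0, 0, 0], 0.95]
    - [[0, 0, 0], [0, 0, 0], 0.95]
  grip_force: 70

```text
t: 10.75
tcp_pos: [0.5965, -0.0657, 0.1037]
tool_rot: [0.998, 0.069, 0.001, 0.0]
force: [-0.8, 0.2, 4.3]
finger_gap: 0.24
gripper_force: 68.1
```

Emit:
play_rows:
  rows:
    - [[0, 0, 0], [0, 0, -8], 0.95]
    - [[0, 0, 0], [0, 0, -20], 0.95]
    - [[0, 0, 0], [0, 0, -25], 0.95]
    - [[0, 0, 0], [0, 0, -25], 0.95]
    - [[0, 0, 0], [0, 0, -25], 0.95]
    - [[0, 0, 0], [0, 0, -25], 0.95]
    - [[0, 0, 0], [0, 0, -20], 0.95]
    - [[0, 0, 0], [-6, 11, -12], 0.95]
    - [[0, 0, 0], [-11, 22, 0], 0.95]
    - [[0, 0, 0], [-11, 22, 0], 0.95]
    - [[0, 0, 0], [-11, 22, 0], 0.95]
    - [[0, 0, 0], [-11, 22, 0], 0.95]

```text
t: 11.75
tcp_pos: [0.5577, -0.1715, 0.2608]
tool_rot: [0.998, 0.069, -0.002, -0.001]
force: [1.0, -0.3, -6.8]
finger_gap: 0.235
gripper_force: 69.0
```

Emit:
play_rows:
  rows:
    - [[0, 0, 0], [-11, 22, 0], 0.95]
    - [[0, 0, 0], [-11, 22, 0], 0.95]
    - [[0, 0, 0], [-11, 22, 0], 0.95]
    - [[0, 0, 0], [-11, 22, 0], 0.95]
    - [[0, 0, 0], [-11, 22, 0], 0.95]
    - [[0, 0, 0], [-11, 22, 0], 0.95]
    - [[0, 0, 0], [-8, 18, 0], 0.95]
    - [[0, 0, 0], [0, 4, 0], 0.95]
    - [[0, 0, 0], [0, 0, 0], 0.95]
    - [[0, 0, 0], [0, 0, 0], 0.95]

```text
t: 12.58
tcp_pos: [0.5066, -0.3328, 0.2609]
tool_rot: [0.998, 0.069, -0.001, -0.002]
force: [0.0, 1.1, -6.9]
finger_gap: 0.234
gripper_force: 69.2
```

```bash
python3 -c "
from h import *
togo((.509,-.3335,.255),(.509,-.3335,.0967))
p,d=snapshot('scene');cv2.imwrite('pics/g2.png',cv2.resize(p[60:260,130:370],(720,600))[:,:,::-1])"
```

```text
t 12.58 tcp [ 0.5066 -0.3328  0.2609] yaw 7.87 gap 0.234 F [ 0.   1.1 -6.9]
  to [ 0.509  -0.3335  0.255 ] shift mm [2.2 1.  5.9]
  to [ 0.509  -0.3335  0.0967] shift mm [  0.3   0.5 158.3]
```

View pics/g2.png

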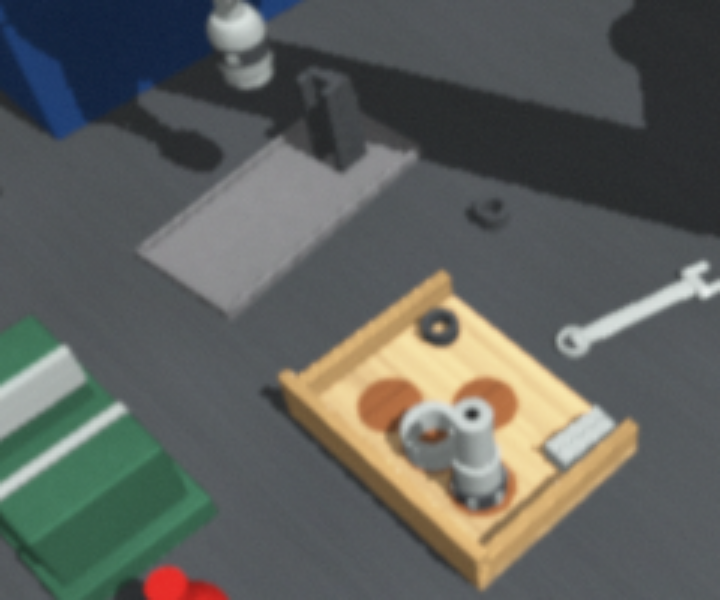

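The picture shows the riser upright in the tray at (335,130), the chuck hanging at (240,45), and the ring (430,430) and collet (475,450) undisturbed in the bay.

Emit:
play_rows:
  rows:
    - [[0, 0, 0], [2, 1, 15], 0.95]
    - [[0, 0, 0], [0, 0, 25], 0.95]
    - [[0, 0, 0], [0, 0, 25], 0.95]
    - [[0, 0, 0], [0, 0, 25], 0.95]
    - [[0, 0, 0], [0, 0, 25], 0.95]
    - [[0, 0, 0], [0, 0, 20], 0.95]
    - [[0, 0, 0], [0, 0, 15], 0.95]
    - [[0, 0, 0], [0, 0, 7], 0.95]
    - [[0, 0, 0], [0, 0, 3], 0.95]
    - [[0, 0, 0], [0, 0, 1], 0.95]
    - [[0, 0, 0], [0, 0, 0], 0.95]
    - [[0, 0, 0], [0, 0, 0], 0.95]

```text
t: 13.63
tcp_pos: [0.5107, -0.3346, 0.1026]
tool_rot: [0.998, 0.069, 0.001, 0.001]
force: [-0.3, 0.4, -5.7]
finger_gap: 0.241
gripper_force: 69.0
```

Emit:
play_rows:
  rows:
    - [[0, 0, 0], [0, 0, 1], 0.95]
    - [[0, 0, 0], [0, 0, 1], 0.95]
    - [[0, 0, 0], [0, 0, 0], 0.95]
    - [[0, 0, 0], [0, 0, 0], 0.95]

```text
t: 13.97
tcp_pos: [0.5099, -0.3342, 0.0996]
tool_rot: [0.998, 0.069, 0.0, 0.0]
force: [1.1, -0.3, -7.7]
finger_gap: 0.239
gripper_force: 69.0
```

Emit:
play_rows:
  rows:
    - [[0, 0, 0], [0, 0, 1], 0.95]
    - [[0, 0, 0], [0, 0, 1], 0.95]
    - [[0, 0, 0], [0, 0, 0], 0.95]
    - [[0, 0, 0], [0, 0, 0], 0.95]

```text
t: 14.3
tcp_pos: [0.5098, -0.3341, 0.0971]
tool_rot: [0.998, 0.069, -0.0, -0.0]
force: [-0.3, -1.1, -7.8]
finger_gap: 0.238
gripper_force: 69.0
```

Emit:
play_rows:
  rows:
    - [[0, 0, 0], [0, 0, 1], 0.95]
    - [[0, 0, 0], [0, 0, 0], 0.95]
    - [[0, 0, 0], [0, 0, 0], 0.95]

```text
t: 14.55
tcp_pos: [0.51, -0.3342, 0.0968]
tool_rot: [0.998, 0.069, 0.0, 0.0]
force: [-1.2, 1.0, -1.3]
finger_gap: 0.238
gripper_force: 69.9
```

Emit:
play_rows:
  rows:
    - [[0, 0, 0], [0, 0, 0], 0.6]
    - [[0, 0, 0], [0, 0, 0], 0.3]
    - [[0, 0, 0], [0, 0, 0], 0]
    - [[0, 0, 0], [0, 0, 0], 0]
    - [[0, 0, 0], [0, 0, 0], 0]
    - [[0, 0, 0], [0, 0, 0], 0]
    - [[0, 0, 0], [0, 0, -20], 0]
    - [[0, 0, 0], [0, 0, -30], 0]
    - [[0, 0, 0], [0, 0, -35], 0]
    - [[0, 0, 0], [0, 0, -35], 0]
    - [[0, 0, 0], [4, -12, -20], 0]
    - [[0, 0, 0], [10, -25, 0], 0]

```text
t: 15.55
tcp_pos: [0.5212, -0.3003, 0.2423]
tool_rot: [0.998, 0.067, 0.005, 0.005]
force: [0.4, 0.1, -0.6]
finger_gap: 1.005
gripper_force: 0.0
```

Emit:
play_rows:
  rows:
    - [[0, 0, 0], [10, -25, 0], 0]
    - [[0, 0, 0], [10, -25, 0], 0]
    - [[0, 0, 0], [10, -25, 0], 0]
    - [[0, 0, 0], [10, -25, 0], 0]
    - [[0, 0, 0], [10, -25, 0], 0]
    - [[0, 0, 0], [10, -25, 0], 0]
    - [[0, 0, 0], [10, -26, 0], 0]
    - [[0, 0, 0], [10, -26, 0], 0]
    - [[0, 0, 0], [10, -26, 0], 0]
    - [[0, 0, 0], [10, -26, 0], 0]
    - [[0, 0, 0], [10, -26, 0], 0]
    - [[0, 0, 0], [10, -26, 0], 0]

```text
t: 16.55
tcp_pos: [0.5954, 0.0254, 0.2364]
tool_rot: [0.998, 0.069, 0.0, 0.0]
force: [0.7, 0.5, -0.1]
finger_gap: 0.999
gripper_force: 0.0
```

Emit:
play_rows:
  rows:
    - [[0, 0, 0], [10, -26, 0], 0]
    - [[0, 0, 0], [0, -4, 0], 0]
    - [[0, 0, 0], [0, 0, 0], 0]
    - [[0, 0, 0], [0, 0, 0], 0]

```text
t: 16.88
tcp_pos: [0.6008, 0.055, 0.2362]
tool_rot: [0.998, 0.07, -0.0, 0.0]
force: [0.1, 0.6, 0.8]
finger_gap: 1.0
gripper_force: 0.0
```

```bash
python3 -c "
from h import *
togo((.601,.056,.22),(.601,.056,.091))
for n in ('scene','top'):
    p,d=snapshot(n); tall(n,p,d,TR[n])
"
```

```text
t 16.88 tcp [0.6008 0.055  0.2362] yaw 7.98 gap 1.0 F [0.1 0.6 0.8]
  to [0.601 0.056 0.22 ] shift mm [ 0.3 -1.  16.2]
  to [0.601 0.056 0.091] shift mm [ 1.00e-01 -1.00e-01  1.29e+02]
scene [160  60  32  17 284] ztop 0.123 (array([ 521.4, -581.2]), array([ 6.2, 18.7]), 83.6) [ 33.  62. 112.]
scene [ 246   60   39   99 3123] ztop 0.54 (array([639. , 106.2]), array([ 9. , 28.1]), 46.4) [48. 51. 54.]
scene [228  79  21  22 283] ztop 0.113 (array([ 424.9, -346. ]), array([40. , 41.8]), 7.7) [43. 45. 47.]
scene [211  93  12  20 152] ztop 0.133 (array([ 509.8, -336.2]), array([20.8, 18.8]), 47.6) [124. 129. 128.]
top [471 202  17  12 128] ztop 0.134 (array([ 509.2, -332. ]), array([18.4, 21.3]), 7.7) [140. 147. 149.]
top [472 232  23  18 298] ztop 0.113 (array([ 423.5, -342.2]), array([39.7, 40.6]), 9.3) [43. 46. 49.]
```

Emit:
play_rows:
  rows:
    - [[0, 0, 0], [0, -1, 20], 0]
    - [[0, 0, 0], [0, 0, 25], 0]
    - [[0, 0, 0], [0, 0, 25], 0]
    - [[0, 0, 0], [0, 0, 25], 0]
    - [[0, 0, 0], [0, 0, 25], 0]
    - [[0, 0, 0], [0, 0, 18], 0]
    - [[0, 0, 0], [0, 0, 7], 0]
    - [[0, 0, 0], [0, 0, 0], 0.2]
    - [[0, 0, 0], [0, 0, 0], 0.35]
    - [[0, 0, 0], [0, 0, 0], 0.45]
    - [[0, 0, 0], [0, 0, 0], 0.55]
    - [[0, 0, 0], [0, 0, 0], 0.65]

```text
t: 17.98
tcp_pos: [0.602, 0.0559, 0.093]
tool_rot: [0.998, 0.069, 0.001, 0.0]
force: [-0.5, -0.6, 3.6]
finger_gap: 0.361
gripper_force: 49.3
```

Emit:
play_rows:
  rows:
    - [[0, 0, 0], [0, 0, 0], 0.75]
    - [[0, 0, 0], [0, 0, 0], 0.8]
    - [[0, 0, 0], [0, 0, 0], 0.8]
    - [[0, 0, 0], [0, 0, 0], 0.8]
    - [[0, 0, 0], [0, 0, 0], 0.8]

```text
t: 18.4
tcp_pos: [0.602, 0.0559, 0.093]
tool_rot: [0.998, 0.069, 0.001, 0.0]
force: [-0.1, -0.8, 6.3]
finger_gap: 0.359
gripper_force: 68.7
```

Emit:
play_rows:
  rows:
    - [[0, 0, 0], [0, 0, -8], 0.8]
    - [[0, 0, 0], [0, 0, -20], 0.8]
    - [[0, 0, 0], [0, 0, -25], 0.8]
    - [[0, 0, 0], [0, 0, -25], 0.8]
    - [[0, 0, 0], [0, 0, -25], 0.8]
    - [[0, 0, 0], [0, 0, -25], 0.8]
    - [[0, 0, 0], [0, 0, -22], 0.8]
    - [[0, 0, 0], [-2, 12, -15], 0.8]
    - [[0, 0, 0], [-4, 24, 0], 0.8]
    - [[0, 0, 0], [-4, 24, 0], 0.8]
    - [[0, 0, 0], [-4, 24, 0], 0.8]
    - [[0, 0, 0], [-4, 24, 0], 0.8]

```text
t: 19.4
tcp_pos: [0.5961, -0.0534, 0.2549]
tool_rot: [0.998, 0.07, -0.002, -0.001]
force: [0.4, 0.1, -7.9]
finger_gap: 0.359
gripper_force: 70.4
```

Emit:
play_rows:
  rows:
    - [[0, 0, 0], [-4, 24, 0], 0.8]
    - [[0, 0, 0], [-4, 24, 0], 0.8]
    - [[0, 0, 0], [-4, 24, 0], 0.8]
    - [[0, 0, 0], [-4, 24, 0], 0.8]
    - [[0, 0, 0], [-4, 24, 0], 0.8]
    - [[0, 0, 0], [-4, 24, 0], 0.8]
    - [[0, 0, 0], [-4, 24, 0], 0.8]
    - [[0, 0, 0], [-4, 24, 0], 0.8]
    - [[0, 0, 0], [-4, 24, 0], 0.8]
    - [[0, 0, 0], [-4, 24, 0], 0.8]
    - [[0, 0, 0], [0, 18, 0], 0.8]
    - [[0, 0, 0], [0, 6, 0], 0.8]

```text
t: 20.4
tcp_pos: [0.5936, -0.323, 0.2543]
tool_rot: [0.998, 0.068, -0.001, -0.0]
force: [0.1, -0.1, -7.1]
finger_gap: 0.359
gripper_force: 70.4
```

Emit:
play_rows:
  rows:
    - [[0, 0, 0], [0, 0, 0], 0.8]
    - [[0, 0, 0], [0, 0, 0], 0.8]

```text
t: 20.57
tcp_pos: [0.5938, -0.3188, 0.2548]
tool_rot: [0.998, 0.069, -0.001, -0.002]
force: [-0.2, 0.8, -7.9]
finger_gap: 0.36
gripper_force: 70.4
```

```bash
python3 -c "
from h import *
togo((.597,-.322,.25),(.597,-.322,.086))"
```

```text
t 20.57 tcp [ 0.5938 -0.3188  0.2548] yaw 7.91 gap 0.36 F [-0.2  0.8 -7.9]
  to [ 0.597 -0.322  0.25 ] shift mm [2.7 3.6 4.8]
  to [ 0.597 -0.322  0.086] shift mm [  0.4   0.7 164. ]
```

Emit:
play_rows:
  rows:
    - [[0, 0, 0], [3, 3, 15], 0.8]
    - [[0, 0, 0], [0, 0, 25], 0.8]
    - [[0, 0, 0], [0, 0, 25], 0.8]
    - [[0, 0, 0], [0, 0, 25], 0.8]
    - [[0, 0, 0], [0, 0, 25], 0.8]
    - [[0, 0, 0], [0, 0, 25], 0.8]
    - [[0, 0, 0], [0, 0, 15], 0.8]
    - [[0, 0, 0], [0, 0, 7], 0.8]
    - [[0, 0, 0], [0, 0, 4], 0.8]
    - [[0, 0, 0], [0, 0, 2], 0.8]
    - [[0, 0, 0], [0, 0, 0], 0.8]
    - [[0, 0, 0], [0, 0, 0], 0.8]

```text
t: 21.57
tcp_pos: [0.5992, -0.3233, 0.0897]
tool_rot: [0.998, 0.069, 0.001, 0.001]
force: [0.2, -0.2, -7.3]
finger_gap: 0.359
gripper_force: 70.6
```

Emit:
play_rows:
  rows:
    - [[0, 0, 0], [0, 0, 1], 0.8]
    - [[0, 0, 0], [0, 0, 0], 0.8]
    - [[0, 0, 0], [0, 0, 0], 0.8]

```text
t: 21.82
tcp_pos: [0.5985, -0.3231, 0.0881]
tool_rot: [0.998, 0.069, 0.0, 0.0]
force: [0.4, -0.0, -7.5]
finger_gap: 0.357
gripper_force: 70.6
```

Emit:
play_rows:
  rows:
    - [[0, 0, 0], [0, 0, 1], 0.8]
    - [[0, 0, 0], [0, 0, 1], 0.8]
    - [[0, 0, 0], [0, 0, 0], 0.8]
    - [[0, 0, 0], [0, 0, 0], 0.8]

```text
t: 22.15
tcp_pos: [0.5984, -0.3231, 0.0861]
tool_rot: [0.998, 0.069, 0.0, 0.0]
force: [-0.9, 0.5, -1.0]
finger_gap: 0.359
gripper_force: 71.3
```

Emit:
play_rows:
  rows:
    - [[0, 0, 0], [0, 0, 1], 0.8]
    - [[0, 0, 0], [0, 0, 0], 0.8]
    - [[0, 0, 0], [0, 0, 0], 0.8]

```text
t: 22.4
tcp_pos: [0.5985, -0.3232, 0.0861]
tool_rot: [0.998, 0.069, 0.0, 0.0]
force: [-3.6, 2.1, 5.1]
finger_gap: 0.36
gripper_force: 71.9
```

Emit:
play_rows:
  rows:
    - [[0, 0, 0], [0, 0, 0], 0.5]
    - [[0, 0, 0], [0, 0, 0], 0.2]
    - [[0, 0, 0], [0, 0, 0], 0]
    - [[0, 0, 0], [0, 0, 0], 0]
    - [[0, 0, 0], [0, 0, 0], 0]
    - [[0, 0, 0], [0, 0, 0], 0]
    - [[0, 0, 0], [0, 0, -20], 0]
    - [[0, 0, 0], [0, 0, -30], 0]
    - [[0, 0, 0], [0, 0, -35], 0]
    - [[0, 0, 0], [0, 0, -35], 0]
    - [[0, 0, 0], [2, -12, -20], 0]
    - [[0, 0, 0], [4, -25, 0], 0]

```text
t: 23.4
tcp_pos: [0.6023, -0.2902, 0.2309]
tool_rot: [0.998, 0.068, 0.005, 0.005]
force: [0.9, 0.8, 0.3]
finger_gap: 1.001
gripper_force: 0.0
```

Emit:
play_rows:
  rows:
    - [[0, 0, 0], [4, -28, 0], 0]
    - [[0, 0, 0], [4, -28, 0], 0]
    - [[0, 0, 0], [4, -28, 0], 0]
    - [[0, 0, 0], [0, 0, 0], 0]
    - [[0, 0, 0], [0, 0, 0], 0]

```text
t: 23.82
tcp_pos: [0.5994, -0.199, 0.2245]
tool_rot: [0.998, 0.07, -0.0, 0.0]
force: [0.8, -0.2, 0.8]
finger_gap: 1.001
gripper_force: 0.0
```

```bash
cat >> h.py <<'E'
BAY={"scene":(slice(140,260),slice(210,350)),"top":(slice(145,230),slice(300,407))}
def ringfit(n,p,d,box=None):
    P=cloud(n,d);Z=P[...,2];hsv=cv2.cvtColor(p,cv2.COLOR_RGB2HSV);m=np.zeros((400,640),bool);m[box or BAY[n]]=1
    return P[m&(d>0)&(abs(Z-.044)<.005)&(hsv[...,1]<50)&(hsv[...,2]>70)]
E
python3 -c "
from h import *
for n in ('scene','top'):
    p,d=snapshot(n); tall(n,p,d,TR[n],.08)
    q=ringfit(n,p,d); q=q[np.linalg.norm(q[:,:2]-[.598,-.004],axis=1)<.045]; print(n,len(q),rect(q[:,:2]),q[:,2].mean())
    if n=='scene':cv2.imwrite('pics/g3.png',cv2.resize(p[60:260,130:370],(720,600))[:,:,::-1])
togo((.598,-.004,.2),(.598,-.004,.026))"
```

```text
scene [ 160   60   89   60 2243] ztop 0.388 (array([ 623.7, -175.8]), array([ 9.9, 45.6]), 46.3) [36. 39. 45.]
scene [186 112  16  20 208] ztop 0.123 (array([ 598.6, -324.4]), array([31.5, 29.8]), 73.9) [133. 138. 136.]
scene 194 (array([601.5,  -4.5]), array([52. , 52.5]), 60.5) 0.043348405410165165
top [  425   145    85   135 11380] ztop 0.824 (array([334. , -29.9]), array([91.3, 50.6]), 59.3) [70. 84. 99.]
top 0 (array([0., 0.]), array([0., 0.]), 0.0) nan
t 23.92 tcp [ 0.5997 -0.2012  0.2244] yaw 7.94 gap 1.002 F [-0.5 -0.4  0.1]
  to [ 0.598 -0.004  0.2  ] shift mm [  25.5 -195.6   24.3]
  to [ 0.598 -0.004  0.026] shift mm [-1.00e-01 -2.00e-01  1.74e+02]<string>:5: RuntimeWarning: Mean of empty slice.
  ret = ret.dtype.type(ret / rcount)
```

View pics/g3.png

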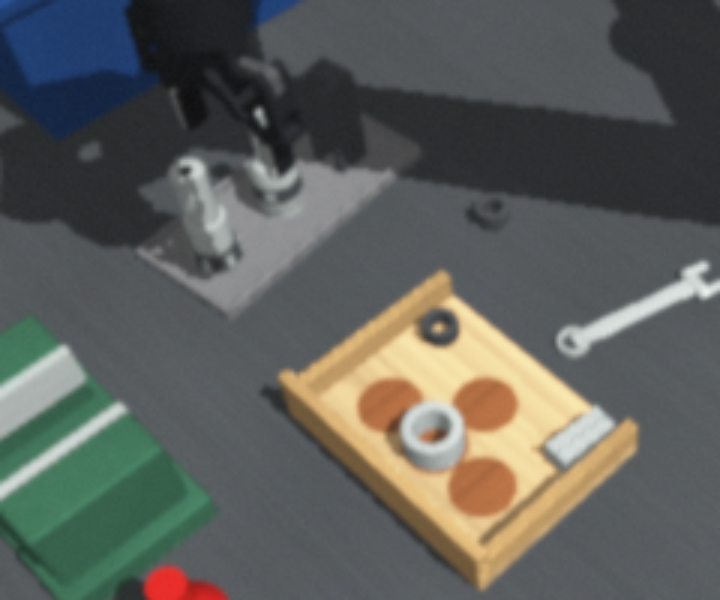

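The picture shows all three standing in the tray, with the collet at (208,215) and the chuck at (275,185), and the ring free at (433,432).

Emit:
play_rows:
  rows:
    - [[0, 0, 0], [3, -24, 0], 0]
    - [[0, 0, 0], [4, -28, 0], 0]
    - [[0, 0, 0], [4, -28, 0], 0]
    - [[0, 0, 0], [4, -28, 0], 0]
    - [[0, 0, 0], [4, -28, 0], 0]
    - [[0, 0, 0], [4, -28, 0], 0]
    - [[0, 0, 0], [4, -24, 0], 0]
    - [[0, 0, 0], [0, -8, 20], 0]
    - [[0, 0, 0], [0, 0, 30], 0]
    - [[0, 0, 0], [0, 0, 30], 0]
    - [[0, 0, 0], [0, 0, 0], 0]
    - [[0, 0, 0], [0, 0, 0], 0]

```text
t: 24.92
tcp_pos: [0.5985, -0.0037, 0.1429]
tool_rot: [0.998, 0.068, -0.002, -0.0]
force: [-0.1, -0.9, 0.1]
finger_gap: 1.0
gripper_force: 0.0
```

```bash
python3 -c "
from h import *
togo((.600,-.003,.027))"
```

```text
t 24.92 tcp [ 0.5985 -0.0037  0.1429] yaw 7.84 gap 1.0 F [-0.1 -0.9  0.1]
  to [ 0.6   -0.003  0.027] shift mm [  2.   -0.4 115.9]
```

Emit:
play_rows:
  rows:
    - [[0, 0, 0], [2, 0, 25], 0]
    - [[0, 0, 0], [0, 0, 25], 0]
    - [[0, 0, 0], [0, 0, 25], 0]
    - [[0, 0, 0], [0, 0, 20], 0]
    - [[0, 0, 0], [0, 0, 12], 0]
    - [[0, 0, 0], [0, 0, 8], 0]
    - [[0, 0, 0], [0, 0, 0], 0]
    - [[0, 0, 0], [0, 0, 0], 0.15]
    - [[0, 0, 0], [0, 0, 0], 0.25]
    - [[0, 0, 0], [0, 0, 0], 0.35]
    - [[0, 0, 0], [0, 0, 0], 0.45]
    - [[0, 0, 0], [0, 0, 0], 0.55]

```text
t: 25.92
tcp_pos: [0.6022, -0.0028, 0.0315]
tool_rot: [0.998, 0.069, 0.002, 0.001]
force: [-0.8, -1.3, 7.0]
finger_gap: 0.609
gripper_force: 71.6
```

Emit:
play_rows:
  rows:
    - [[0, 0, 0], [0, 0, 0], 0.55]
    - [[0, 0, 0], [0, 0, 0], 0.55]
    - [[0, 0, 0], [0, 0, 0], 0.55]
    - [[0, 0, 0], [0, 0, 0], 0.55]
  grip_force: 50

```text
t: 26.25
tcp_pos: [0.6022, -0.0028, 0.0315]
tool_rot: [0.998, 0.069, 0.002, 0.001]
force: [-1.2, -0.5, 6.5]
finger_gap: 0.615
gripper_force: 71.6
```

Emit:
play_rows:
  rows:
    - [[0, 0, 0], [0, 0, -8], 0.6]
    - [[0, 0, 0], [0, 0, -20], 0.6]
    - [[0, 0, 0], [0, 0, -25], 0.6]
    - [[0, 0, 0], [0, 0, -25], 0.6]
    - [[0, 0, 0], [0, 0, -25], 0.6]
    - [[0, 0, 0], [0, 0, -10], 0.6]
    - [[0, 0, 0], [-2, -15, 0], 0.6]
    - [[0, 0, 0], [-2, -25, 0], 0.6]
    - [[0, 0, 0], [-2, -25, 0], 0.6]
    - [[0, 0, 0], [-2, -25, 0], 0.6]
    - [[0, 0, 0], [-2, -25, 0], 0.6]
    - [[0, 0, 0], [-2, -25, 0], 0.6]

```text
t: 27.25
tcp_pos: [0.5676, 0.1364, 0.1407]
tool_rot: [0.998, 0.069, -0.002, -0.0]
force: [1.4, 0.9, -1.6]
finger_gap: 0.61
gripper_force: 70.7
```

Emit:
play_rows:
  rows:
    - [[0, 0, 0], [-2, -25, 0], 0.6]
    - [[0, 0, 0], [-2, -25, 0], 0.6]
    - [[0, 0, 0], [-2, -25, 0], 0.6]
    - [[0, 0, 0], [-2, -25, 0], 0.6]
    - [[0, 0, 0], [-2, -25, 0], 0.6]
    - [[0, 0, 0], [-2, -25, 0], 0.6]
    - [[0, 0, 0], [-2, -25, 0], 0.6]
    - [[0, 0, 0], [-2, -25, 0], 0.6]
    - [[0, 0, 0], [0, -10, 0], 0.6]
    - [[0, 0, 0], [0, 0, 0], 0.6]
    - [[0, 0, 0], [0, 0, 0], 0.6]

```text
t: 28.17
tcp_pos: [0.5237, 0.3403, 0.1411]
tool_rot: [0.998, 0.07, -0.001, 0.001]
force: [-0.0, -0.6, -4.1]
finger_gap: 0.606
gripper_force: 70.7
```

```bash
python3 -c "
from h import *
togo((.5255,.341,.13),(.5255,.341,.0395))
p,d=snapshot('scene');cv2.imwrite('pics/g4.png',cv2.resize(p[190:310,320:480],(800,600),interpolation=cv2.INTER_CUBIC)[:,:,::-1])"
```

```text
t 28.17 tcp [0.5237 0.3403 0.1411] yaw 8.03 gap 0.606 F [-0.  -0.6 -4.1]
  to [0.5255 0.341  0.13  ] shift mm [ 1.9 -0.5 11.1]
  to [0.5255 0.341  0.0395] shift mm [ 0.2 -0.1 90.5]
```

View pics/g4.png

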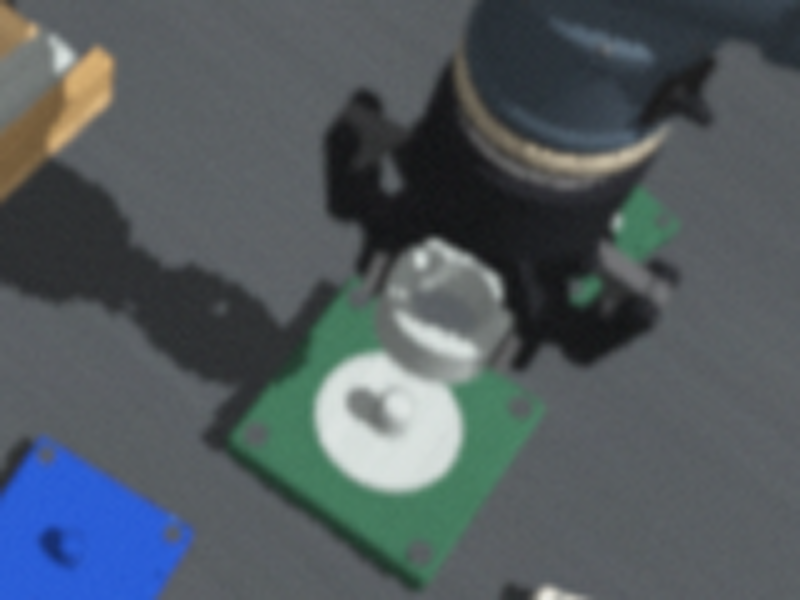

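The ring hangs level between the fingers at (445,310), with the spigot at (397,405) on the large green base below. Now lowering.

Emit:
play_rows:
  rows:
    - [[0, 0, 0], [2, 0, 15], 0.6]
    - [[0, 0, 0], [0, 0, 20], 0.6]
    - [[0, 0, 0], [0, 0, 15], 0.6]
    - [[0, 0, 0], [0, 0, 5], 0.6]
    - [[0, 0, 0], [0, 0, 0], 0.6]
    - [[0, 0, 0], [0, 0, 0], 0.6]

```text
t: 28.72
tcp_pos: [0.5275, 0.3397, 0.0874]
tool_rot: [0.998, 0.068, -0.0, 0.0]
force: [0.0, -0.4, -2.7]
finger_gap: 0.612
gripper_force: 70.7
```

```bash
python3 -c "
from h import *
togo((.5255,.341,.0395))
for n in ('scene','top'):
    p,d=snapshot(n);P=cloud(n,d);hsv=cv2.cvtColor(p,cv2.COLOR_RGB2HSV);Z=P[...,2]
    s=sense()['tcp_pos']; near=(np.linalg.norm(P[...,:2]-s[:2],axis=-1)<.033)&(d>0)
    q=P[near&(abs(Z-(s[2]+.0125))<.006)&(hsv[...,2]>90)]; print(n,'ring',len(q),rect(q[:,:2]) if len(q)>5 else '',q[:,2].mean())
"
```

```text
t 28.72 tcp [0.5275 0.3397 0.0874] yaw 7.85 gap 0.612 F [ 0.  -0.4 -2.7]
  to [0.5255 0.341  0.0395] shift mm [-1.8 -1.6 47.9]
scene ring 194 (array([529. , 337.3]), array([48. , 48.6]), 33.8) 0.09915107341059043
top ring 25 (array([519. , 320.5]), array([14.4, 20.6]), 47.9) 0.09909745288226894
```

Emit:
play_rows:
  rows:
    - [[0, 0, 0], [-3, -2.5, 0], 0.6]
    - [[0, 0, 0], [0, 0, 15], 0.6]
    - [[0, 0, 0], [0, 0, 12], 0.6]
    - [[0, 0, 0], [0, 0, 8], 0.6]
    - [[0, 0, 0], [0, 0, 5], 0.6]
    - [[0, 0, 0], [0, 0, 4], 0.6]
    - [[0, 0, 0], [0, 0, 0], 0.6]
    - [[0, 0, 0], [0, 0, 0], 0.6]

```text
t: 29.48
tcp_pos: [0.5238, 0.3427, 0.0432]
tool_rot: [0.998, 0.069, -0.0, 0.0]
force: [0.4, -0.0, -2.9]
finger_gap: 0.608
gripper_force: 70.7
```

Emit:
play_rows:
  rows:
    - [[0, 0, 0], [0, 0, 1], 0.6]
    - [[0, 0, 0], [0, 0, 1], 0.6]
    - [[0, 0, 0], [0, 0, 0], 0.6]
    - [[0, 0, 0], [0, 0, 0], 0.6]

```text
t: 29.82
tcp_pos: [0.5238, 0.3427, 0.0416]
tool_rot: [0.998, 0.069, 0.0, -0.0]
force: [-0.5, 0.3, -3.7]
finger_gap: 0.611
gripper_force: 70.7
```

Emit:
play_rows:
  rows:
    - [[0, 0, 0], [0, 0, 1], 0.6]
    - [[0, 0, 0], [0, 0, 1], 0.6]
    - [[0, 0, 0], [0, 0, 0], 0.6]
    - [[0, 0, 0], [0, 0, 0], 0.6]

```text
t: 30.15
tcp_pos: [0.5239, 0.3428, 0.0396]
tool_rot: [0.998, 0.069, 0.0, -0.0]
force: [-1.4, -0.3, -0.2]
finger_gap: 0.612
gripper_force: 70.9
```

Emit:
play_rows:
  rows:
    - [[0, 0, 0], [0, 0, 1], 0.6]
    - [[0, 0, 0], [0, 0, 0], 0.6]
    - [[0, 0, 0], [0, 0, 0], 0.6]

```text
t: 30.4
tcp_pos: [0.5239, 0.3428, 0.0395]
tool_rot: [0.998, 0.069, 0.0, -0.0]
force: [-1.8, -0.7, 4.8]
finger_gap: 0.609
gripper_force: 71.5
```

Emit:
play_rows:
  rows:
    - [[0, 0, 0], [0, 0, 0], 0.3]
    - [[0, 0, 0], [0, 0, 0], 0.1]
    - [[0, 0, 0], [0, 0, 0], 0]
    - [[0, 0, 0], [0, 0, 0], 0]
    - [[0, 0, 0], [0, 0, 0], 0]
    - [[0, 0, 0], [0, 0, -15], 0]
    - [[0, 0, 0], [0, 0, -30], 0]
    - [[0, 0, 0], [0, 0, -35], 0]
    - [[0, 0, 0], [0, 0, -35], 0]
    - [[0, 0, 0], [0, 0, -35], 0]
    - [[0, 0, 0], [0, 12, -30], 0]
    - [[0, 0, 0], [-1, 25, -10], 0]

```text
t: 31.4
tcp_pos: [0.5303, 0.3088, 0.2338]
tool_rot: [0.997, 0.071, 0.005, -0.002]
force: [0.4, -0.5, -0.3]
finger_gap: 1.001
gripper_force: 0.0
```

Emit:
play_rows:
  rows:
    - [[0, 0, 0], [-1, 30, 0], 0]
    - [[0, 0, 0], [-1, 30, 0], 0]
    - [[0, 0, 0], [-1, 30, 0], 0]
    - [[0, 0, 0], [-1, 30, 0], 0]
    - [[0, 0, 0], [-1, 30, 0], 0]
    - [[0, 0, 0], [-1, 30, 0], 0]
    - [[0, 0, 0], [-1, 30, 0], 0]
    - [[0, 0, 0], [-1, 30, 0], 0]
    - [[0, 0, 0], [-1, 30, 0], 0]
    - [[0, 0, 0], [0, 0, 0], 0]
    - [[0, 0, 0], [0, 0, 0], 0]

```text
t: 32.32
tcp_pos: [0.5564, 0.0357, 0.2282]
tool_rot: [0.998, 0.067, 0.0, -0.0]
force: [-0.8, 0.6, 0.0]
finger_gap: 0.999
gripper_force: 0.0
```

```bash
python3 -c "
from h import *
togo((.5985,-.3232,.23))
for n in ('scene','top'):
    p,d=snapshot(n);P=cloud(n,d);hsv=cv2.cvtColor(p,cv2.COLOR_RGB2HSV);Z=P[...,2]
    near=(np.linalg.norm(P[...,:2]-[.5242,.341],axis=-1)<.045)&(d>0)
    q=P[near&(abs(Z-.052)<.005)]; print(n,'ring',len(q),rect(q[:,:2]) if len(q)>5 else '',q[:,2].mean(),q[:,2].std())
    tall(n,p,d,TR[n],.08)
    if n=='scene':cv2.imwrite('pics/g5.png',cv2.resize(p[70:310,140:460],(800,600),interpolation=cv2.INTER_CUBIC)[:,:,::-1])
"
```

```text
t 32.32 tcp [0.5564 0.0357 0.2282] yaw 7.73 gap 0.999 F [-0.8  0.6  0. ]
  to [ 0.5985 -0.3232  0.23  ] shift mm [ -6.5 361.3  -1.9]
scene ring 264 (array([522.2, 340.1]), array([52.9, 52. ]), 12.6) 0.051492686822334696 0.0016399434569424373
scene [160  60  29  16 233] ztop 0.124 (array([ 521.9, -582.3]), array([ 5.8, 16.3]), 89.7) [ 33.  61. 111.]
scene [ 259   60   26   85 1605] ztop 0.507 (array([601.1,  79.4]), array([8.9, 3.2]), 69.5) [41. 44. 46.]
scene [228  79  21  21 260] ztop 0.113 (array([ 425.3, -345.7]), array([42.6, 43.5]), 9.2) [42. 44. 46.]
scene [211  93  12  19 142] ztop 0.133 (array([ 511.1, -334.8]), array([21.7, 19.4]), 69.6) [104. 109. 107.]
scene [186 112  16  20 205] ztop 0.124 (array([ 598.5, -324.2]), array([30.9, 30.7]), 84.2) [109. 114. 112.]
top ring 168 (array([521. , 342.6]), array([49.9, 50.8]), 3.2) 0.05113857527209183 0.0018399671204858343
top [465 169  17  15 175] ztop 0.123 (array([ 597. , -320.5]), array([27.7, 31.8]), 2.6) [115. 122. 123.]
top [472 202  16  12 121] ztop 0.133 (array([ 509.6, -332.2]), array([19.4, 19.1]), 54.8) [111. 118. 119.]
top [473 232  22  18 280] ztop 0.113 (array([ 423. , -342.2]), array([39.7, 40.2]), 7.2) [44. 47. 50.]
```

View pics/g5.png

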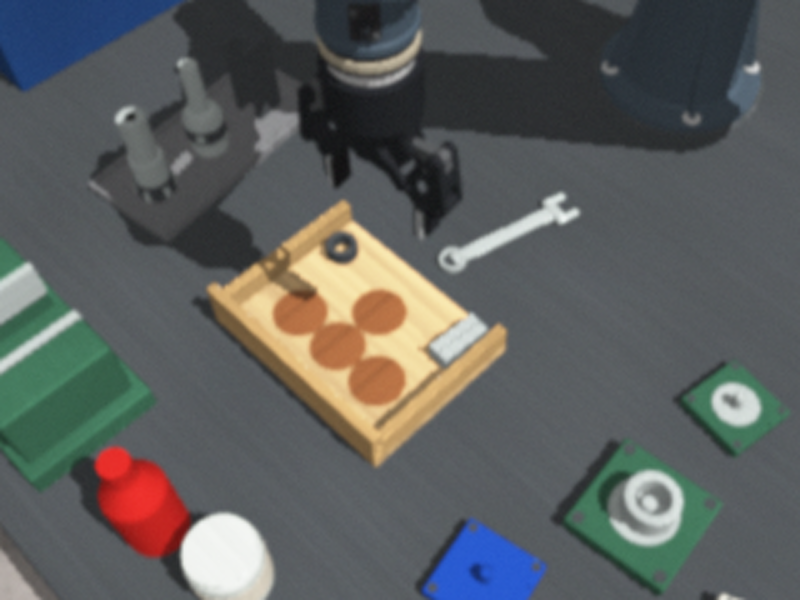

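The picture shows the ring seated flat over the spigot at (645,505) within about 3 mm, and the three still standing in the tray. Now returning the collet.

Emit:
play_rows:
  rows:
    - [[0, 0, 0], [-1, 20, 0], 0]
    - [[0, 0, 0], [0, 30, 0], 0]
    - [[0, 0, 0], [-1, 30, 0], 0]
    - [[0, 0, 0], [0, 30, 0], 0]
    - [[0, 0, 0], [-1, 30, 0], 0]
    - [[0, 0, 0], [0, 30, 0], 0]
    - [[0, 0, 0], [-1, 30, 0], 0]
    - [[0, 0, 0], [0, 30, 0], 0]
    - [[0, 0, 0], [-1, 30, 0], 0]
    - [[0, 0, 0], [0, 30, 0], 0]
    - [[0, 0, 0], [-1, 30, 0], 0]
    - [[0, 0, 0], [0, 30, 0], 0]

```text
t: 33.42
tcp_pos: [0.5991, -0.3096, 0.2281]
tool_rot: [0.998, 0.07, -0.0, -0.0]
force: [0.1, -0.2, 0.1]
finger_gap: 0.996
gripper_force: 0.0
```

Emit:
play_rows:
  rows:
    - [[0, 0, 0], [0, 11, 0], 0]
    - [[0, 0, 0], [0, 0, 0], 0]
    - [[0, 0, 0], [0, 0, 0], 0]

```text
t: 33.67
tcp_pos: [0.6, -0.3194, 0.2277]
tool_rot: [0.998, 0.069, -0.0, -0.001]
force: [0.4, -0.7, -0.5]
finger_gap: 1.0
gripper_force: 0.0
```

```bash
python3 -c "
from h import *
togo((.5985,-.3232,.086))"
```

```text
t 33.67 tcp [ 0.6    -0.3194  0.2277] yaw 7.96 gap 1.0 F [ 0.4 -0.7 -0.5]
  to [ 0.5985 -0.3232  0.086 ] shift mm [ -1.9   3.9 141.7]
```

Emit:
play_rows:
  rows:
    - [[0, 0, 0], [-1.5, 4, 20], 0]
    - [[0, 0, 0], [0, 0, 25], 0]
    - [[0, 0, 0], [0, 0, 25], 0]
    - [[0, 0, 0], [0, 0, 25], 0]
    - [[0, 0, 0], [0, 0, 25], 0]
    - [[0, 0, 0], [0, 0, 15], 0]
    - [[0, 0, 0], [0, 0, 6], 0]
    - [[0, 0, 0], [0, 0, 0], 0.2]
    - [[0, 0, 0], [0, 0, 0], 0.35]
    - [[0, 0, 0], [0, 0, 0], 0.45]
    - [[0, 0, 0], [0, 0, 0], 0.55]
    - [[0, 0, 0], [0, 0, 0], 0.65]
  grip_force: 70

```text
t: 34.67
tcp_pos: [0.5996, -0.3248, 0.0891]
tool_rot: [0.998, 0.069, 0.001, -0.0]
force: [-0.6, 3.1, 4.8]
finger_gap: 0.365
gripper_force: 49.1
```

Emit:
play_rows:
  rows:
    - [[0, 0, 0], [0, 0, 0], 0.75]
    - [[0, 0, 0], [0, 0, 0], 0.8]
    - [[0, 0, 0], [0, 0, 0], 0.8]
    - [[0, 0, 0], [0, 0, 0], 0.8]
    - [[0, 0, 0], [0, 0, 0], 0.8]

```text
t: 35.08
tcp_pos: [0.5997, -0.3247, 0.0891]
tool_rot: [0.998, 0.069, 0.001, -0.0]
force: [-0.1, 4.7, 5.8]
finger_gap: 0.356
gripper_force: 68.4
```

Emit:
play_rows:
  rows:
    - [[0, 0, 0], [0, 0, -8], 0.8]
    - [[0, 0, 0], [0, 0, -20], 0.8]
    - [[0, 0, 0], [0, 0, -25], 0.8]
    - [[0, 0, 0], [0, 0, -25], 0.8]
    - [[0, 0, 0], [0, 0, -25], 0.8]
    - [[0, 0, 0], [0, 0, -25], 0.8]
    - [[0, 0, 0], [0, 0, -22], 0.8]
    - [[0, 0, 0], [2, -13, -10], 0.8]
    - [[0, 0, 0], [4, -26, 0], 0.8]
    - [[0, 0, 0], [4, -26, 0], 0.8]
    - [[0, 0, 0], [4, -26, 0], 0.8]
    - [[0, 0, 0], [4, -26, 0], 0.8]

```text
t: 36.08
tcp_pos: [0.5989, -0.2046, 0.2454]
tool_rot: [0.998, 0.069, -0.002, -0.001]
force: [0.6, -0.4, -7.5]
finger_gap: 0.36
gripper_force: 70.1
```

Emit:
play_rows:
  rows:
    - [[0, 0, 0], [4, -26, 0], 0.8]
    - [[0, 0, 0], [4, -26, 0], 0.8]
    - [[0, 0, 0], [4, -26, 0], 0.8]
    - [[0, 0, 0], [4, -26, 0], 0.8]
    - [[0, 0, 0], [4, -26, 0], 0.8]
    - [[0, 0, 0], [4, -26, 0], 0.8]
    - [[0, 0, 0], [4, -26, 0], 0.8]
    - [[0, 0, 0], [4, -26, 0], 0.8]
    - [[0, 0, 0], [4, -26, 0], 0.8]
    - [[0, 0, 0], [2, -20, 0], 0.8]
    - [[0, 0, 0], [0, -6, 0], 0.8]
    - [[0, 0, 0], [0, 0, 0], 0.8]

```text
t: 37.08
tcp_pos: [0.6003, 0.0583, 0.2457]
tool_rot: [0.997, 0.071, -0.002, -0.001]
force: [0.1, -0.5, -7.1]
finger_gap: 0.356
gripper_force: 70.5
```

Emit:
play_rows:
  rows:
    - [[0, 0, 0], [0, 0, 0], 0.8]
    - [[0, 0, 0], [0, 0, 0], 0.8]

```text
t: 37.25
tcp_pos: [0.6021, 0.0549, 0.2467]
tool_rot: [0.998, 0.069, -0.001, 0.0]
force: [-0.6, -0.2, -7.5]
finger_gap: 0.363
gripper_force: 70.5
```

```bash
python3 -c "
from h import *
togo((.603,.056,.096))"
```

```text
t 37.25 tcp [0.6021 0.0549 0.2467] yaw 7.89 gap 0.363 F [-0.6 -0.2 -7.5]
  to [0.603 0.056 0.096] shift mm [  1.2  -1.1 150.7]
```

Emit:
play_rows:
  rows:
    - [[0, 0, 0], [0, -1, 15], 0.8]
    - [[0, 0, 0], [0, 0, 25], 0.8]
    - [[0, 0, 0], [0, 0, 25], 0.8]
    - [[0, 0, 0], [0, 0, 25], 0.8]
    - [[0, 0, 0], [0, 0, 25], 0.8]
    - [[0, 0, 0], [0, 0, 15], 0.8]
    - [[0, 0, 0], [0, 0, 10], 0.8]
    - [[0, 0, 0], [0, 0, 5], 0.8]
    - [[0, 0, 0], [0, 0, 2], 0.8]
    - [[0, 0, 0], [0, 0, 1], 0.8]
    - [[0, 0, 0], [0, 0, 0], 0.8]
    - [[0, 0, 0], [0, 0, 0], 0.8]

```text
t: 38.25
tcp_pos: [0.6033, 0.0567, 0.1005]
tool_rot: [0.998, 0.069, 0.001, 0.0]
force: [-0.7, 0.1, -7.3]
finger_gap: 0.358
gripper_force: 70.4
```

Emit:
play_rows:
  rows:
    - [[0, 0, 0], [0, 0, 1], 0.8]
    - [[0, 0, 0], [0, 0, 1], 0.8]
    - [[0, 0, 0], [0, 0, 0], 0.8]
    - [[0, 0, 0], [0, 0, 0], 0.8]

```text
t: 38.58
tcp_pos: [0.6024, 0.0569, 0.0975]
tool_rot: [0.998, 0.069, 0.0, 0.0]
force: [0.2, -0.4, -8.0]
finger_gap: 0.361
gripper_force: 70.4
```

Emit:
play_rows:
  rows:
    - [[0, 0, 0], [0, 0, 1], 0.8]
    - [[0, 0, 0], [0, 0, 1], 0.8]
    - [[0, 0, 0], [0, 0, 0], 0.8]
    - [[0, 0, 0], [0, 0, 0], 0.8]

```text
t: 38.92
tcp_pos: [0.6027, 0.0569, 0.0962]
tool_rot: [0.998, 0.069, 0.001, 0.0]
force: [-0.6, 1.1, 0.3]
finger_gap: 0.359
gripper_force: 71.4
```

Emit:
play_rows:
  rows:
    - [[0, 0, 0], [0, 0, 0], 0.5]
    - [[0, 0, 0], [0, 0, 0], 0.2]
    - [[0, 0, 0], [0, 0, 0], 0]
    - [[0, 0, 0], [0, 0, 0], 0]
    - [[0, 0, 0], [0, 0, 0], 0]
    - [[0, 0, 0], [0, 0, 0], 0]
    - [[0, 0, 0], [0, 0, -20], 0]
    - [[0, 0, 0], [0, 0, -30], 0]
    - [[0, 0, 0], [0, 0, -35], 0]
    - [[0, 0, 0], [0, 0, -35], 0]
    - [[0, 0, 0], [-5, 13, -15], 0]
    - [[0, 0, 0], [-10, 26, 0], 0]

```text
t: 39.92
tcp_pos: [0.5963, 0.0177, 0.2355]
tool_rot: [0.997, 0.071, 0.006, 0.001]
force: [0.5, -0.6, 0.6]
finger_gap: 1.0
gripper_force: 0.0
```

Emit:
play_rows:
  rows:
    - [[0, 0, 0], [-10, 26, 0], 0]
    - [[0, 0, 0], [-10, 26, 0], 0]
    - [[0, 0, 0], [-10, 26, 0], 0]
    - [[0, 0, 0], [-10, 26, 0], 0]
    - [[0, 0, 0], [-10, 26, 0], 0]
    - [[0, 0, 0], [-10, 26, 0], 0]
    - [[0, 0, 0], [-10, 26, 0], 0]
    - [[0, 0, 0], [-10, 26, 0], 0]
    - [[0, 0, 0], [-10, 26, 0], 0]
    - [[0, 0, 0], [-10, 26, 0], 0]
    - [[0, 0, 0], [-10, 26, 0], 0]
    - [[0, 0, 0], [-10, 26, 0], 0]

```text
t: 40.92
tcp_pos: [0.5165, -0.3107, 0.2303]
tool_rot: [0.998, 0.069, -0.0, -0.0]
force: [0.1, 0.1, 0.3]
finger_gap: 1.0
gripper_force: 0.0
```

Emit:
play_rows:
  rows:
    - [[0, 0, 0], [-10, 23, 0], 0]
    - [[0, 0, 0], [0, 0, 0], 0]
    - [[0, 0, 0], [0, 0, 0], 0]

```text
t: 41.17
tcp_pos: [0.5098, -0.3348, 0.2301]
tool_rot: [0.998, 0.068, 0.0, -0.0]
force: [-0.1, -0.0, -0.5]
finger_gap: 1.002
gripper_force: 0.0
```

```bash
python3 -c "
from h import *
togo((.510,-.3342,.0967))
for n in ('scene','top'):
    p,d=snapshot(n); tall(n,p,d,BAY[n],.08)
    if n=='scene':cv2.imwrite('pics/g6.png',cv2.resize(p[60:260,130:370],(720,600))[:,:,::-1])
"
```

```text
t 41.17 tcp [ 0.5098 -0.3348  0.2301] yaw 7.77 gap 1.002 F [-0.1 -0.  -0.5]
  to [ 0.51   -0.3342  0.0967] shift mm [  0.3  -0.5 133.4]
scene [281 193  15  21 256] ztop 0.132 (array([602.2,  57.3]), array([29.8, 30.5]), 50.8) [165. 168. 163.]
top [327 162  12  16 157] ztop 0.13 (array([599.9,  59.2]), array([30.1, 29.2]), 54.8) [150. 157. 156.]
top [367 181  40  49 981] ztop 0.82 (array([363.8,  13.7]), array([ 5.5, 21.2]), 89.3) [ 72.  87. 101.]
```

View pics/g6.png

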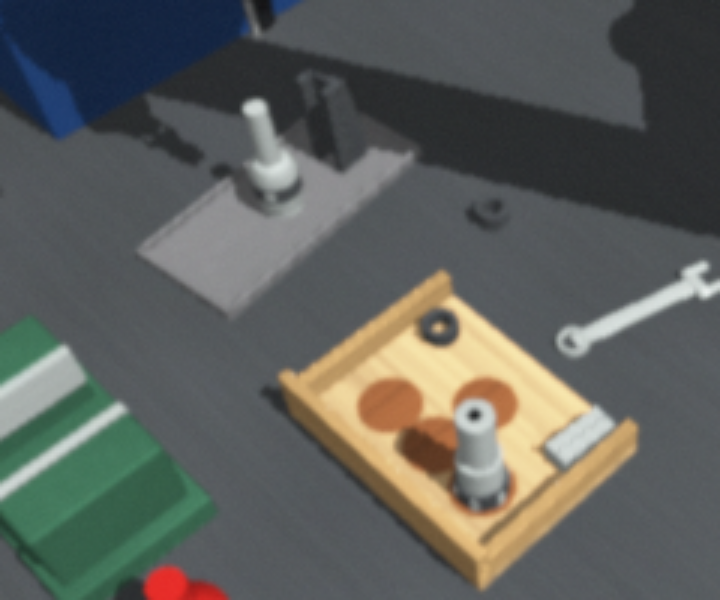

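The picture shows the collet back upright at (480,455), about 2 mm from its start in both cameras. Next is the chuck, at (270,165) in the tray.

Emit:
play_rows:
  rows:
    - [[0, 0, 0], [0, 0, 20], 0]
    - [[0, 0, 0], [0, 0, 25], 0]
    - [[0, 0, 0], [0, 0, 25], 0]
    - [[0, 0, 0], [0, 0, 25], 0]
    - [[0, 0, 0], [0, 0, 22], 0]
    - [[0, 0, 0], [0, 0, 15], 0]
    - [[0, 0, 0], [0, 0, 0], 0]
    - [[0, 0, 0], [0, 0, 0], 0.2]
    - [[0, 0, 0], [0, 0, 0], 0.4]
    - [[0, 0, 0], [0, 0, 0], 0.55]
    - [[0, 0, 0], [0, 0, 0], 0.7]
    - [[0, 0, 0], [0, 0, 0], 0.8]

```text
t: 42.27
tcp_pos: [0.5109, -0.334, 0.0995]
tool_rot: [0.998, 0.069, 0.001, 0.001]
force: [0.0, -0.0, -0.1]
finger_gap: 0.3
gripper_force: 0.0
```

Emit:
play_rows:
  rows:
    - [[0, 0, 0], [0, 0, 0], 0.9]
    - [[0, 0, 0], [0, 0, 0], 0.95]
    - [[0, 0, 0], [0, 0, 0], 0.95]
    - [[0, 0, 0], [0, 0, 0], 0.95]
    - [[0, 0, 0], [0, 0, 0], 0.95]

```text
t: 42.68
tcp_pos: [0.5109, -0.3341, 0.0996]
tool_rot: [0.998, 0.069, 0.001, 0.001]
force: [0.3, 1.5, 6.0]
finger_gap: 0.242
gripper_force: 68.4
```

Emit:
play_rows:
  rows:
    - [[0, 0, 0], [0, 0, -8], 0.95]
    - [[0, 0, 0], [0, 0, -20], 0.95]
    - [[0, 0, 0], [0, 0, -25], 0.95]
    - [[0, 0, 0], [0, 0, -25], 0.95]
    - [[0, 0, 0], [0, 0, -25], 0.95]
    - [[0, 0, 0], [0, 0, -25], 0.95]
    - [[0, 0, 0], [0, 0, -22], 0.95]
    - [[0, 0, 0], [6, -12, -10], 0.95]
    - [[0, 0, 0], [11, -23, 0], 0.95]
    - [[0, 0, 0], [11, -23, 0], 0.95]
    - [[0, 0, 0], [11, -23, 0], 0.95]
    - [[0, 0, 0], [11, -23, 0], 0.95]

```text
t: 43.68
tcp_pos: [0.5442, -0.2211, 0.2565]
tool_rot: [0.998, 0.069, -0.002, -0.002]
force: [0.6, -0.9, -7.2]
finger_gap: 0.24
gripper_force: 69.3
```

Emit:
play_rows:
  rows:
    - [[0, 0, 0], [11, -23, 0], 0.95]
    - [[0, 0, 0], [11, -23, 0], 0.95]
    - [[0, 0, 0], [11, -23, 0], 0.95]
    - [[0, 0, 0], [11, -23, 0], 0.95]
    - [[0, 0, 0], [11, -23, 0], 0.95]
    - [[0, 0, 0], [11, -23, 0], 0.95]
    - [[0, 0, 0], [7, -12, 0], 0.95]
    - [[0, 0, 0], [0, 0, 0], 0.95]
    - [[0, 0, 0], [0, 0, 0], 0.95]
    - [[0, 0, 0], [0, 0, 0], 0.95]

```text
t: 44.52
tcp_pos: [0.5963, -0.0653, 0.2574]
tool_rot: [0.998, 0.069, -0.001, 0.0]
force: [0.2, 0.7, -6.2]
finger_gap: 0.237
gripper_force: 69.4
```

```bash
python3 -c "
from h import *
togo((.5973,-.0657,.1066))"
```

```text
t 44.52 tcp [ 0.5963 -0.0653  0.2574] yaw 7.94 gap 0.237 F [ 0.2  0.7 -6.2]
  to [ 0.5973 -0.0657  0.1066] shift mm [  1.3   0.5 150.8]
```

Emit:
play_rows:
  rows:
    - [[0, 0, 0], [0, 0, 15], 0.95]
    - [[0, 0, 0], [0, 0, 25], 0.95]
    - [[0, 0, 0], [0, 0, 25], 0.95]
    - [[0, 0, 0], [0, 0, 25], 0.95]
    - [[0, 0, 0], [0, 0, 25], 0.95]
    - [[0, 0, 0], [0, 0, 15], 0.95]
    - [[0, 0, 0], [0, 0, 10], 0.95]
    - [[0, 0, 0], [0, 0, 5], 0.95]
    - [[0, 0, 0], [0, 0, 3], 0.95]
    - [[0, 0, 0], [0, 0, 1], 0.95]
    - [[0, 0, 0], [0, 0, 0], 0.95]
    - [[0, 0, 0], [0, 0, 0], 0.95]

```text
t: 45.52
tcp_pos: [0.598, -0.0654, 0.1104]
tool_rot: [0.998, 0.069, 0.001, 0.0]
force: [-0.8, 1.3, -6.4]
finger_gap: 0.243
gripper_force: 69.2
```

Emit:
play_rows:
  rows:
    - [[0, 0, 0], [0, 0, 1], 0.95]
    - [[0, 0, 0], [0, 0, 1], 0.95]
    - [[0, 0, 0], [0, 0, 0], 0.95]
    - [[0, 0, 0], [0, 0, 0], 0.95]

```text
t: 45.85
tcp_pos: [0.5972, -0.065, 0.1075]
tool_rot: [0.998, 0.069, 0.0, 0.0]
force: [0.4, 0.5, -7.0]
finger_gap: 0.239
gripper_force: 69.2
```

Emit:
play_rows:
  rows:
    - [[0, 0, 0], [0, 0, 1], 0.95]
    - [[0, 0, 0], [0, 0, 1], 0.95]
    - [[0, 0, 0], [0, 0, 0], 0.95]
    - [[0, 0, 0], [0, 0, 0], 0.95]

```text
t: 46.18
tcp_pos: [0.5975, -0.065, 0.1066]
tool_rot: [0.998, 0.069, 0.001, 0.0]
force: [-2.9, 0.8, 5.5]
finger_gap: 0.24
gripper_force: 70.7
```

Emit:
play_rows:
  rows:
    - [[0, 0, 0], [0, 0, 0], 0.6]
    - [[0, 0, 0], [0, 0, 0], 0.3]
    - [[0, 0, 0], [0, 0, 0], 0]
    - [[0, 0, 0], [0, 0, 0], 0]
    - [[0, 0, 0], [0, 0, 0], 0]
    - [[0, 0, 0], [0, 0, 0], 0]
    - [[0, 0, 0], [0, 0, -20], 0]
    - [[0, 0, 0], [0, 0, -30], 0]
    - [[0, 0, 0], [0, 0, -35], 0]
    - [[0, 0, 0], [0, 0, -30], 0]
    - [[0, 0, 0], [-10, 12, -10], 0]
    - [[0, 0, 0], [-19, 23, 0], 0]

```text
t: 47.18
tcp_pos: [0.5766, -0.1029, 0.2344]
tool_rot: [0.997, 0.071, 0.005, 0.002]
force: [1.0, -1.0, -0.3]
finger_gap: 0.998
gripper_force: 0.0
```

Emit:
play_rows:
  rows:
    - [[0, 0, 0], [-19, 23, 0], 0]
    - [[0, 0, 0], [-19, 23, 0], 0]
    - [[0, 0, 0], [-19, 23, 0], 0]
    - [[0, 0, 0], [-19, 23, 0], 0]
    - [[0, 0, 0], [-19, 23, 0], 0]
    - [[0, 0, 0], [-19, 23, 0], 0]
    - [[0, 0, 0], [-19, 23, 0], 0]
    - [[0, 0, 0], [-19, 23, 0], 0]
    - [[0, 0, 0], [-19, 23, 0], 0]
    - [[0, 0, 0], [-11, 12, 0], 0]
    - [[0, 0, 0], [0, 0, 0], 0]
    - [[0, 0, 0], [0, 0, 0], 0]

```text
t: 48.18
tcp_pos: [0.4227, -0.3463, 0.2302]
tool_rot: [0.998, 0.068, 0.0, -0.0]
force: [0.3, -0.1, -0.7]
finger_gap: 0.999
gripper_force: 0.0
```

```bash
python3 -c "
from h import *
togo((.4239,-.3454,.0796))
for n in ('scene','top'):
    p,d=snapshot(n); tall(n,p,d,BAY[n],.08)
"
```

```text
t 48.18 tcp [ 0.4227 -0.3463  0.2302] yaw 7.79 gap 0.999 F [ 0.3 -0.1 -0.7]
  to [ 0.4239 -0.3454  0.0796] shift mm [  1.3  -0.7 150.6]
scene [250 161  12  21 174] ztop 0.139 (array([597.7, -66.1]), array([21.2, 19.6]), 72.0) [166. 170. 166.]
scene [281 193  15  22 259] ztop 0.129 (array([601.9,  56.8]), array([28.9, 30. ]), 47.1) [164. 167. 162.]
top [327 162  12  16 158] ztop 0.131 (array([600.4,  60. ]), array([28.5, 29.2]), 1.9) [148. 155. 155.]
top [373 166  11  14 102] ztop 0.14 (array([595.3, -63.3]), array([19.4, 19.1]), 2.9) [157. 164. 163.]
```

Chuck and collet are both upright and within 3 mm of their starts. Now the riser.

Emit:
play_rows:
  rows:
    - [[0, 0, 0], [0, -1, 20], 0]
    - [[0, 0, 0], [0, 0, 25], 0]
    - [[0, 0, 0], [0, 0, 25], 0]
    - [[0, 0, 0], [0, 0, 25], 0]
    - [[0, 0, 0], [0, 0, 25], 0]
    - [[0, 0, 0], [0, 0, 20], 0]
    - [[0, 0, 0], [0, 0, 10], 0]
    - [[0, 0, 0], [0, 0, 0], 0]
    - [[0, 0, 0], [0, 0, 0], 0.2]
    - [[0, 0, 0], [0, 0, 0], 0.35]
    - [[0, 0, 0], [0, 0, 0], 0.45]
    - [[0, 0, 0], [0, 0, 0], 0.6]
  grip_force: 60

```text
t: 49.28
tcp_pos: [0.4236, -0.3451, 0.0818]
tool_rot: [0.998, 0.069, 0.001, 0.001]
force: [-2.8, 10.9, 17.3]
finger_gap: 0.463
gripper_force: 58.6
```

Emit:
play_rows:
  rows:
    - [[0, 0, 0], [0, 0, 0], 0.7]
    - [[0, 0, 0], [0, 0, 0], 0.7]
    - [[0, 0, 0], [0, 0, 0], 0.7]
    - [[0, 0, 0], [0, 0, 0], 0.7]
    - [[0, 0, 0], [0, 0, 0], 0.7]

```text
t: 49.7
tcp_pos: [0.4236, -0.3452, 0.0818]
tool_rot: [0.998, 0.069, 0.001, 0.001]
force: [0.4, 1.6, 6.4]
finger_gap: 0.46
gripper_force: 60.3
```

Emit:
play_rows:
  rows:
    - [[0, 0, 0], [0, 0, -10], 0.7]
    - [[0, 0, 0], [0, 0, -25], 0.7]
    - [[0, 0, 0], [0, 0, -25], 0.7]
    - [[0, 0, 0], [0, 0, -25], 0.7]
    - [[0, 0, 0], [0, 0, -25], 0.7]
    - [[0, 0, 0], [0, 0, -25], 0.7]
    - [[0, 0, 0], [0, 0, -25], 0.7]
    - [[0, 0, 0], [6, -12, -12], 0.7]
    - [[0, 0, 0], [12, -24, 0], 0.7]
    - [[0, 0, 0], [12, -24, 0], 0.7]
    - [[0, 0, 0], [12, -24, 0], 0.7]
    - [[0, 0, 0], [12, -24, 0], 0.7]

```text
t: 50.7
tcp_pos: [0.4603, -0.2275, 0.2512]
tool_rot: [0.998, 0.069, -0.001, -0.002]
force: [-0.2, -0.6, -9.3]
finger_gap: 0.461
gripper_force: 62.7
```

Emit:
play_rows:
  rows:
    - [[0, 0, 0], [12, -24, 0], 0.7]
    - [[0, 0, 0], [12, -24, 0], 0.7]
    - [[0, 0, 0], [12, -24, 0], 0.7]
    - [[0, 0, 0], [12, -24, 0], 0.7]
    - [[0, 0, 0], [12, -24, 0], 0.7]
    - [[0, 0, 0], [12, -24, 0], 0.7]
    - [[0, 0, 0], [12, -24, 0], 0.7]
    - [[0, 0, 0], [12, -24, 0], 0.7]
    - [[0, 0, 0], [12, -20, 0], 0.7]
    - [[0, 0, 0], [0, 0, 0], 0.7]
    - [[0, 0, 0], [0, 0, 0], 0.7]
    - [[0, 0, 0], [0, 0, 0], 0.7]

```text
t: 51.7
tcp_pos: [0.5378, -0.005, 0.2513]
tool_rot: [0.998, 0.07, -0.002, -0.0]
force: [0.5, -0.4, -8.4]
finger_gap: 0.461
gripper_force: 63.1
```

```bash
python3 -c "
from h import *
togo((.5402,-.0056,.0888))"
```

```text
t 51.7 tcp [ 0.5378 -0.005   0.2513] yaw 7.98 gap 0.461 F [ 0.5 -0.4 -8.4]
  to [ 0.5402 -0.0056  0.0888] shift mm [  2.8   1.1 162.4]
```

Emit:
play_rows:
  rows:
    - [[0, 0, 0], [1, 1, 15], 0.7]
    - [[0, 0, 0], [0, 0, 25], 0.7]
    - [[0, 0, 0], [0, 0, 25], 0.7]
    - [[0, 0, 0], [0, 0, 25], 0.7]
    - [[0, 0, 0], [0, 0, 25], 0.7]
    - [[0, 0, 0], [0, 0, 20], 0.7]
    - [[0, 0, 0], [0, 0, 13], 0.7]
    - [[0, 0, 0], [0, 0, 7], 0.7]
    - [[0, 0, 0], [0, 0, 4], 0.7]
    - [[0, 0, 0], [0, 0, 2], 0.7]
    - [[0, 0, 0], [0, 0, 0], 0.7]
    - [[0, 0, 0], [0, 0, 0], 0.7]

```text
t: 52.7
tcp_pos: [0.5412, -0.0067, 0.0922]
tool_rot: [0.998, 0.069, 0.001, 0.0]
force: [-0.5, -0.4, -8.0]
finger_gap: 0.459
gripper_force: 63.1
```

Emit:
play_rows:
  rows:
    - [[0, 0, 0], [0, 0, 1], 0.7]
    - [[0, 0, 0], [0, 0, 0], 0.7]
    - [[0, 0, 0], [0, 0, 0], 0.7]

```text
t: 52.95
tcp_pos: [0.5408, -0.0063, 0.0909]
tool_rot: [0.998, 0.069, 0.0, 0.0]
force: [0.8, 0.1, -9.0]
finger_gap: 0.458
gripper_force: 63.1
```

Emit:
play_rows:
  rows:
    - [[0, 0, 0], [0, 0, 1], 0.7]
    - [[0, 0, 0], [0, 0, 1], 0.7]
    - [[0, 0, 0], [0, 0, 0], 0.7]
    - [[0, 0, 0], [0, 0, 0], 0.7]

```text
t: 53.28
tcp_pos: [0.5408, -0.0063, 0.0889]
tool_rot: [0.998, 0.069, 0.0, 0.0]
force: [-0.9, -0.3, -2.3]
finger_gap: 0.463
gripper_force: 63.6
```

Emit:
play_rows:
  rows:
    - [[0, 0, 0], [0, 0, 0.5], 0.7]
    - [[0, 0, 0], [0, 0, 0], 0.7]
    - [[0, 0, 0], [0, 0, 0], 0.7]

```text
t: 53.53
tcp_pos: [0.5409, -0.0063, 0.0889]
tool_rot: [0.998, 0.069, 0.001, 0.0]
force: [-2.1, 0.5, 6.6]
finger_gap: 0.463
gripper_force: 64.5
```

Seated; release, lift clear and check.

Emit:
play_rows:
  rows:
    - [[0, 0, 0], [0, 0, 0], 0.4]
    - [[0, 0, 0], [0, 0, 0], 0.2]
    - [[0, 0, 0], [0, 0, 0], 0]
    - [[0, 0, 0], [0, 0, 0], 0]
    - [[0, 0, 0], [0, 0, 0], 0]
    - [[0, 0, 0], [0, 0, -15], 0]
    - [[0, 0, 0], [0, 0, -30], 0]
    - [[0, 0, 0], [0, 0, -35], 0]
    - [[0, 0, 0], [0, 0, -35], 0]
    - [[0, 0, 0], [-10, 10, -35], 0]
    - [[0, 0, 0], [-15, 25, 0], 0]
    - [[0, 0, 0], [-15, 25, 0], 0]

```text
t: 54.53
tcp_pos: [0.5106, -0.0718, 0.2406]
tool_rot: [0.998, 0.071, 0.003, 0.001]
force: [0.4, -0.0, -0.6]
finger_gap: 0.999
gripper_force: 0.0
```

Emit:
play_rows:
  rows:
    - [[0, 0, 0], [-15, 25, 0], 0]
    - [[0, 0, 0], [-15, 25, 0], 0]
    - [[0, 0, 0], [-15, 25, 0], 0]
    - [[0, 0, 0], [-15, 25, 0], 0]
    - [[0, 0, 0], [-15, 25, 0], 0]
    - [[0, 0, 0], [-10, 25, 0], 0]
    - [[0, 0, 0], [-10, 25, 0], 0]
    - [[0, 0, 0], [0, 20, 0], 0]
    - [[0, 0, 0], [0, 0, 0], 0]
    - [[0, 0, 0], [0, 0, 0], 0]
    - [[0, 0, 0], [0, 0, 0], 0]

```text
t: 55.45
tcp_pos: [0.4415, -0.2765, 0.2374]
tool_rot: [0.998, 0.069, -0.0, -0.001]
force: [-0.2, 0.7, -0.0]
finger_gap: 1.001
gripper_force: 0.0
```

```bash
python3 -c "
from h import *
togo()
for n in ('scene','top'):
    p,d=snapshot(n); tall(n,p,d,BAY[n],.08)
    P=cloud(n,d); q=P[(np.linalg.norm(P[...,:2]-[.5242,.341],axis=-1)<.045)&(abs(P[...,2]-.052)<.005)]; print('ring',rect(q[:,:2]),q[:,2].mean())
    if n=='scene':cv2.imwrite('pics/g7.png',cv2.resize(p[70:310,140:460],(800,600),interpolation=cv2.INTER_CUBIC)[:,:,::-1])
"
```

```text
t 55.45 tcp [ 0.4415 -0.2765  0.2374] yaw 7.92 gap 1.001 F [-0.2  0.7 -0. ]
scene [250 161  12  22 174] ztop 0.14 (array([596.7, -67.4]), array([21.2, 18.9]), 66.5) [167. 172. 167.]
scene [277 162  23  27 366] ztop 0.12 (array([541.5,  -7.2]), array([42.1, 40.9]), 9.1) [76. 78. 79.]
scene [281 193  15  21 255] ztop 0.129 (array([601.8,  56.5]), array([29.4, 30.2]), 43.8) [163. 167. 164.]
ring (array([522.3, 340.7]), array([50.9, 53.6]), 48.1) 0.05138954472305745
top [327 162  12  16 160] ztop 0.13 (array([599.7,  60. ]), array([30. , 29.2]), 0.7) [150. 157. 157.]
top [373 166  11  13 102] ztop 0.141 (array([596.2, -64.4]), array([18.1, 18.9]), 37.8) [159. 167. 166.]
top [347 183  18  19 231] ztop 0.12 (array([540.8,  -4.4]), array([40.2, 40.5]), 9.6) [76. 78. 81.]
top [ 359  186   48   44 1124] ztop 0.87 (array([341.3,  32.4]), array([20.9, 24.7]), 87.0) [73. 86. 99.]
ring (array([521.2, 343.1]), array([50.7, 51.3]), 5.9) 0.05127635432505564
```

View pics/g7.png

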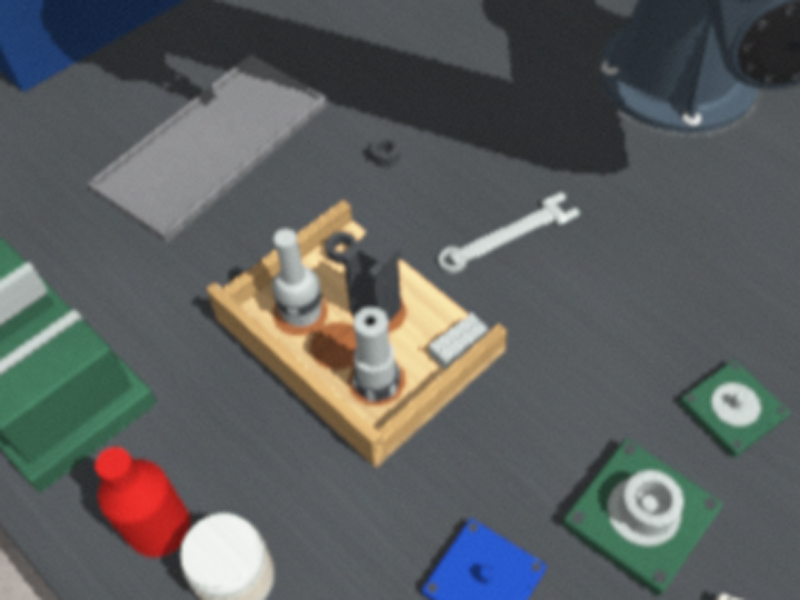

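The picture shows the chuck (297,290), riser (372,285) and collet (373,355) upright on their marks. The ring is on the gauge at (645,505) and the parallels are untouched at (458,338).

```bash
python3 -c "
from station import *
print(sign_off())"
```

```text
the job is handed in; nothing more can be done
None
```

The job is handed in, with no verdict shown: the ring lies flat over the spigot about 3 mm off centre, the chuck, collet and riser stand upright within about 3 mm of where they started, and the parallels look untouched.

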